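Put the filter holders away in their cases

TASK

Put each of the three white plastic filter holders into the open aluminium case of its own size: the longest holder in the longest case, the middle one in the middle case, the shortest in the shortest. Each must end up upright, flat on the floor of its case and lying lengthwise in it, set down rather than dropped. Leave the bottle, the flashlight and the round battery dispenser where they are.

Things in the scene. Friction and masses are not known exactly. Their poses are not given: they have to be found in the camera images.
- holder_long: long filter holder, loose, white plastic: flat base 84 mm long (x), 22 wide (y), 9 thick, with an upright grip rib in the middle of its top, 28 mm long (x), 10 thick (y), from 9 to 34 mm above the underside; pinch the rib across y, fingertips 11 mm or more above the underside. A thin flush grey strip runs along each long edge. Starts upright on the table. About 36 g. Origin: centre of the underside, z up.
- case_long: long slim aluminium case, open, fixed: outside 106 mm long (x), 44 wide (y), 15 high; inside 100 by 38 mm, dark floor 6 mm above the table, 3 mm walls rising 9 mm above the floor. Its sliding lid is slid away under the floor; only a tongue, 10 mm long, 2 to 4 mm above the table, sticks out at the +x end. Origin: centre of the underside at table height; z up.
- holder_medium: medium filter holder, loose, white plastic: flat base 60 mm long (x), 22 wide (y), 9 thick, with an upright grip rib in the middle of its top, 28 mm long (x), 10 thick (y), from 9 to 34 mm above the underside; pinch the rib across y, fingertips 11 mm or more above the underside. A thin flush grey strip runs along each long edge. Starts upright on the table. About 30 g. Origin: centre of the underside, z up.
- case_medium: medium slim aluminium case, open, fixed: outside 82 mm long (x), 44 wide (y), 15 high; inside 76 by 38 mm, dark floor 6 mm above the table, 3 mm walls rising 9 mm above the floor. Its sliding lid is slid away under the floor; only a tongue, 10 mm long, 2 to 4 mm above the table, sticks out at the +x end. Origin: centre of the underside at table height; z up.
- holder_short: short filter holder, loose, white plastic: flat base 36 mm long (x), 22 wide (y), 9 thick, with an upright grip rib in the middle of its top, 28 mm long (x), 10 thick (y), from 9 to 34 mm above the underside; pinch the rib across y, fingertips 11 mm or more above the underside. A thin flush grey strip runs along each long edge. Starts upright on the table. About 24 g. Origin: centre of the underside, z up.
- case_short: short slim aluminium case, open, fixed: outside 58 mm long (x), 44 wide (y), 15 high; inside 52 by 38 mm, dark floor 6 mm above the table, 3 mm walls rising 9 mm above the floor. Its sliding lid is slid away under the floor; only a tongue, 10 mm long, 2 to 4 mm above the table, sticks out at the +x end. Origin: centre of the underside at table height; z up.
- pad: round dark silicone pad, 90 mm across, 3 mm thick, fixed to the table under the bottle; origin: centre of the underside
- bottle: bystander: clear glass bottle with a cork stopper, 50 mm across, 95 mm high, standing loose on the pad; origin: centre of the underside, z up
- flashlight: bystander: black plastic flashlight lying loose, 110 mm long (x axis, lens at +x), up to 34 mm across; origin: underside at mid-length
- dispenser: bystander: round white plastic battery dispenser, a disc 40 mm across and 12 mm high with no rib, loose; not a filter holder; origin: centre of the underside
There are look-alikes about, which are no part of the job. Leave any red or yellow look-alike of the holder_medium alone.

How it is judged:
By the outcome, as a careful person would: the job done as asked, in the order asked, and still so for the second after the job is handed in, with the robot touching nothing.
It also fails if it takes over 96 s, if anything falls off the work surface, if the arm or the gripper's body presses on something with over 40 N, if the wrist force passes 120 N, or if a joint passes its speed limit or range.

ROBOT

A 6-joint arm with a two-finger parallel gripper is mounted at the origin on the work surface. World frame = base frame: x ahead of the robot, y to its left, z up, the work surface at z = 0. Lengths are in m, angles in rad, forces in N, time in s.
With the tool pointing down it reaches from about 0.325 to 1 m from the base axis. Payload 5.1 kg.
Tool frame: the origin (TCP) lies midway between the tips of the shut fingers; the grasp point (between the pads) lies 19 mm behind it; x points along the fingers, y is the direction in which the jaws open and shut, and the axes are right-handed (so a half turn about x gives the same grasp; the last joint's range is limited). The gripper opens to 85 mm and grips with 20 to 120 N. Pads are 22 mm wide; open, the fingers measure 114 mm over their backs; the gripper's body (76 mm by 85 mm) begins 54 mm behind the grasp point. The pads swing forward as they close: fully open they stand 13 mm farther back than shut.
Start: joints at [-0.083, 0.124, 1.65, -0, 1.367, -0.083], TCP at [0.65, -0, 0.194] pointing down, gripper open.
Joint ranges: [-2.61, 2.61], [-1.02, 2.33], [0.03, 2.71], [-1.35, 4.49], [0.32, 2.68], [-2.91, 2.91]. Speed limits (rad/s): [2.57, 2.57, 3.14, 3.14, 3.14, 3.14].

INTERFACE

Orientations are given as [roll, pitch, yaw] about the fixed x, y, z axes, in that order (R = Rz(yaw) Ry(pitch) Rx(roll)).
In Python, from plant import monitor, capture, calibration, env, regions_of, place_of gives the robot as it stands. The module is installed in compiled form; this text tells all that it offers.
- The arm moves only by the tool arm_command, never from a script. Its argument "motion" is a list of rows, each an object of numbers: "dx", "dy", "dz": the shift along the world's x, y, z in cm; "wx", "wy", "wz": the turn, a rotation vector about the world's x, y, z in rad; "hand": the finger opening in cm, from 0 to 8.54. A call has 1 to 10 rows; each row shifts and turns the commanded pose from where the row before left it; what a row does not reach is not made up. A row lasts 1/12 s, in which the tool goes at most 41.7 mm and 7.16 degrees, less where a joint would pass 70% of its speed; a pose out of reach is approached as far as the arm can. A call is refused whole if a number of a shift passes 4.17 or a number of a turn 0.125, either way. A call with a gripper value outside its range is refused whole. The fingers move at their own pace and stop on an object; "grip_force" is the grip in N (left out, the last holds). Time passes only in rows, so rows that do not move let the fingers close. It gives the time, the measured TCP pose, the force and the opening at its end, in the units of the state.
- monitor.sense(): the state, without advancing time (a new reading comes with each control period).
- capture(name): name is "scene" or "side" or "wrist"; returns the picture (384x512x3 uint8, red, green, blue); there is no depth.
- calibration(name): a dict with "camera_matrix" (3x3 intrinsics, pixels), "R" (3x3) and "t" (3): a world point X has camera coordinates R X + t; the wrist camera has in their place "T_tool_cam" (4x4, takes a point from camera to tool coordinates, whose origin is the TCP and whose axes are the tool frame's). Camera axes: x right, y down, z forward; pixel columns grow to the right and rows downward; lengths in m; the calibration is good to about 2 mm. A picture is of the moment at which its call begins: read the wrist's pose just before it. calibration takes no time and is no camera call.
- env.close_job(): hands the job in, once; it reports no verdict.
Trained networks look in the newest picture that a camera, given by its name, has taken for a name from the list of things; names that differ only in an ending like _2 or _b are one class to them, and where a whole thing is asked for, a point or a joint stands for the part that bears it (a point fixed in the world has none). Each returns a list of dicts, best first, with "confidence" (0 to 1); they miss things now and then, are a little off and sometimes report something else, mostly with a low value. They report only what shows in the picture. A call takes as long as a camera call. They do not tell look-alikes from the thing itself.
- regions_of(target, camera): "region" (384x512 bool, what is visible of it) and "xy" ([column, row] in pixels, amid what is visible of it).
- place_of(target, camera): "xy" ([column, row] in pixels: a listed point, or the origin of a listed thing).
The state is a dict: "t": time; "joint_positions": joint angles; "qd": joint speeds; "tau": joint torques, N m; "tcp_pos": TCP position; "ee_rot": TCP orientation; "contact_force": force on the tool from outside, world axes, zero at the start; "torque": the same for the moment, N m; "width": opening from 0.0 (shut) to 1.0 (fully open).
Only numpy, scipy, OpenCV 4.12 (cv2) and the standard library are available. Lean on these libraries where they do the work, as an engineer would, in place of code of your own. Each camera call takes 0.05 s, during which the arm holds its last target.

## Working session

There is one attempt and no reset: what is moved stays moved. The work goes in short steps, Python scripts to look and compute and a tool call to move; the robot and the scene stay as the last step left them, time stands still between calls to the robot, and variables do not carry over. Pictures are saved under pics/ and viewed, and the job is handed in when it is done.

Besides the shell and the picture viewer there is one more tool, called after "Call:" as name(argument=value, ...), one argument or row to a line, values as JSON. arm_command: Moves the arm, as the interface text tells. Its arguments: {"type":"object","properties":{"motion":{"type":"array"},"grip_force":{"type":"number"}},"required":["motion"]}

```bash
mkdir -p pics; ls
python3 - <<'E'
from plant import monitor,capture,calibration
import cv2
print(monitor.sense())
for n in ("scene","side","wrist"):
    im=capture(n); cv2.imwrite(f"pics/a_{n}.png",cv2.resize(im[:,:,::-1],(800,600),interpolation=cv2.INTER_CUBIC))
    print(n,calibration(n))
E
```

```text
pics
{'t': 0.0, 'joint_positions': array([-8.25712783e-02,  1.24505734e-01,  1.65168156e+00, -3.06959073e-05,
        1.36752049e+00, -8.26186219e-02]), 'qd': array([ 0.00029677,  0.0023188 , -0.0003147 ,  0.0003637 ,  0.00119767,
        0.00040986]), 'tau': array([ 3.96925461e-04, -4.23608243e+01, -3.65454090e+01,  2.94756808e-05,
        6.89593100e-03,  2.82237529e-06]), 'tcp_pos': array([6.49300903e-01, 3.80253029e-05, 1.92848242e-01]), 'ee_rot': array([-1.63920841,  1.56868098,  3.07323415]), 'contact_force': array([-0.1939865, -0.0091182,  0.1743139]), 'torque': array([ 0.02429978, -0.01132712,  0.01425708]), 'width': 1.001679123843311}
scene {'camera_matrix': array([[387.62587039,   0.        , 256.08073354],
       [  0.        , 387.62587039, 188.78841035],
       [  0.        ,   0.        ,   1.        ]]), 'R': array([[ 0.74741928,  0.66423495,  0.01250383],
       [ 0.52263543, -0.57625916, -0.62831328],
       [-0.4101422 ,  0.47614841, -0.77785993]]), 't': array([-0.37149284, -0.23847431,  1.3660261 ])}
side {'camera_matrix': array([[376.29222686,   0.        , 252.08955858],
       [  0.        , 376.29222686, 190.74276879],
       [  0.        ,   0.        ,   1.        ]]), 'R': array([[-0.98013422, -0.19818974, -0.00759875],
       [-0.14030567,  0.71993314, -0.67971361],
       [ 0.14018285, -0.66514442, -0.73343825]]), 't': array([0.46692467, 0.08060626, 0.88818171])}
wrist {'camera_matrix': array([[289.69010709,   0.        , 252.9478095 ],
       [  0.        , 289.69010709, 191.84309091],
       [  0.        ,   0.        ,   1.        ]]), 'T_tool_cam': array([[ 2.44604811e-04, -3.02178611e-01,  9.53251293e-01,
        -1.78148874e-01],
       [ 9.99998998e-01,  1.40298160e-03,  1.88141853e-04,
        -2.46056816e-04],
       [-1.39424646e-03,  9.53250292e-01,  3.02178652e-01,
        -7.70399869e-02],
       [ 0.00000000e+00,  0.00000000e+00,  0.00000000e+00,
         1.00000000e+00]])}
```

View pics/a_scene.png

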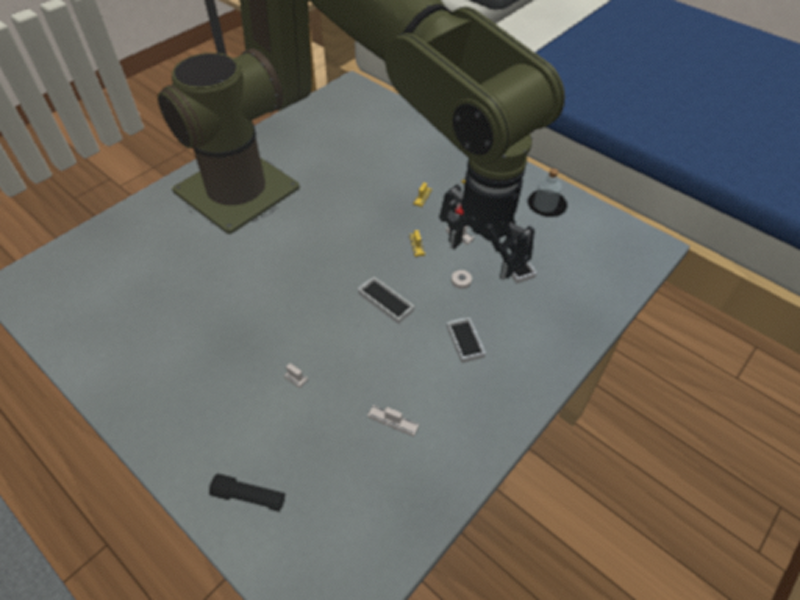

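View pics/a_side.png

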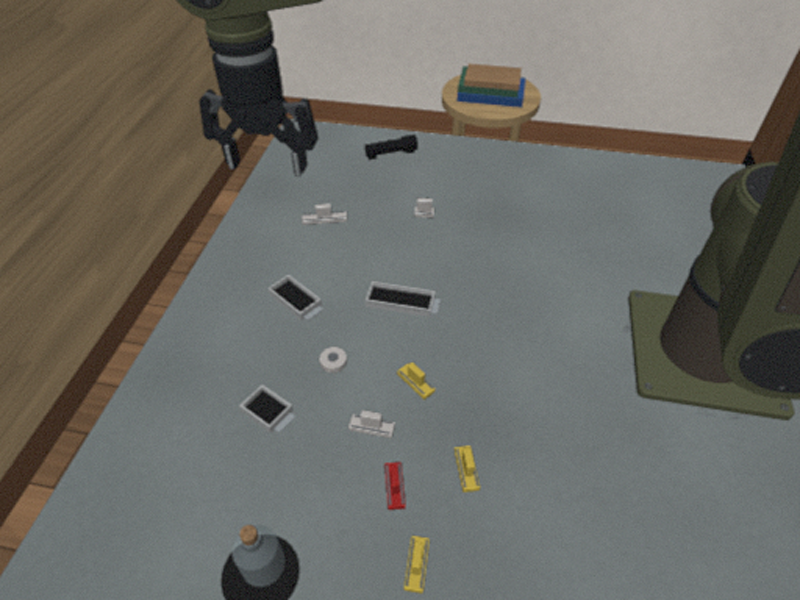

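View pics/a_wrist.png

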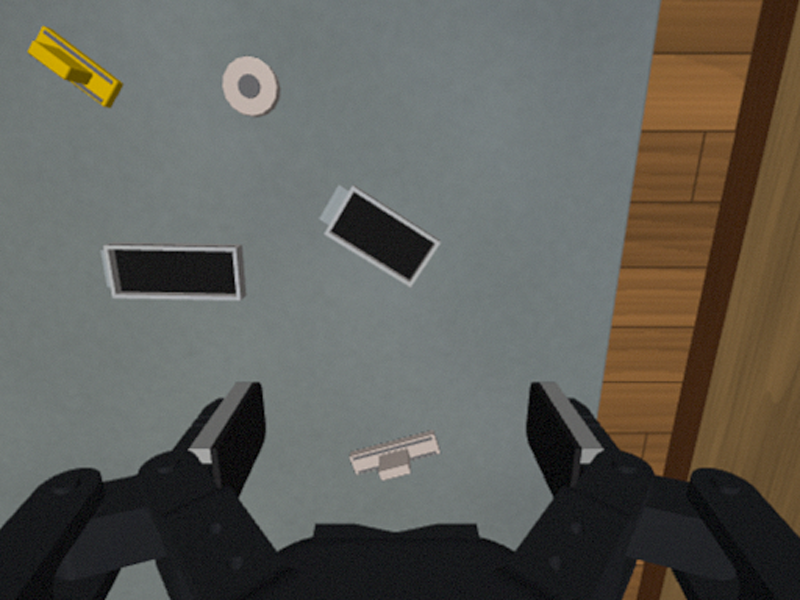

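Side view (800×600 pixels) shows three white ribbed holders: long (324,214), short (424,207) and medium (371,424). The cases are long (402,298), medium (295,295) and short (267,407). The look-alikes are a red one at (395,485) and yellow ones at (416,379), (467,468) and (417,563). The ribless dispenser is at (333,358). Next I'll measure these with a model-silhouette fit.

```bash
cat > h.py <<'E'
import numpy as np,cv2
from scipy.optimize import minimize
from scipy.spatial.transform import Rotation as Ro
from plant import monitor,capture,calibration,regions_of,place_of
L={'long':(84,106),'medium':(60,82),'short':(36,58)}
def cam(n,s=None):
    c=calibration(n);K=c['camera_matrix']
    if n!='wrist': return K,c['R'],c['t']
    s=s or monitor.sense()
    T=np.eye(4);T[:3,:3]=Ro.from_euler('xyz',s['ee_rot']).as_matrix();T[:3,3]=s['tcp_pos']
    M=np.linalg.inv(T@c['T_tool_cam']);return K,M[:3,:3],M[:3,3]
def proj(C,P):
    K,R,t=C;q=(np.asarray(P)@R.T+t)@K.T;return q[:,:2]/q[:,2:]
def back(C,uv,z):
    K,R,t=C;d=R.T@np.linalg.inv(K)@np.array([uv[0],uv[1],1.]);o=-R.T@t
    return o+d*(z-o[2])/d[2]
def box(x0,x1,y0,y1,z0,z1):return np.array([[a,b,c] for a in(x0,x1) for b in(y0,y1) for c in(z0,z1)])/1000.
def model(kind,size):
    l,c=L[size]
    if kind=='holder': return [box(-l/2,l/2,-11,11,0,9),box(-14,14,-5,5,9,34)]
    return [box(-c/2,c/2,-22,22,0,15)]
def draw(C,parts,p,S=4):
    x,y,a=p;Rz=np.array([[np.cos(a),-np.sin(a),0],[np.sin(a),np.cos(a),0],[0,0,1]])
    m=np.zeros((384*S,512*S),np.uint8)
    for b in parts:
        h=cv2.convexHull(np.round((proj(C,b@Rz.T+[x,y,0])+.5)*S*16-8).astype(np.int32))
        cv2.fillConvexPoly(m,h,255,shift=4)
    return m
def fit(C,mask,parts,p0,S=4):
    M=cv2.resize(mask.astype(np.float32),(512*S,384*S),interpolation=cv2.INTER_LINEAR)
    ys,xs=np.nonzero(mask)
    def f(p):
        m=draw(C,parts,[p[0],p[1],p[2]*10],S)/255.
        return 1-np.minimum(m,M).sum()/np.maximum(m,M).sum()
    best=None
    for a in np.arange(0,np.pi,np.pi/8) if p0[2] is None else [p0[2]]:
        x0=np.array([p0[0],p0[1],a/10])
        r=minimize(f,x0,method='Nelder-Mead',options=dict(initial_simplex=x0+np.array([[0,0,0],[.01,0,0],[0,.01,0],[0,0,.02]]),maxiter=70,xatol=1e-4,fatol=1e-4))
        if best is None or r.fun<best.fun:best=r
    return best.x*[1,1,10],1-best.fun
E
cat > m.py <<'E'
from h import *
for n in ('side','scene'):
    im=capture(n);C=cam(n)
    out=cv2.resize(im[:,:,::-1],None,fx=1.5,fy=1.5).copy()
    for size in L:
        for kind in('holder','case'):
            for r in regions_of(f'{kind}_{size}',n):
                if r['confidence']<.3: continue
                u=r['xy'];X=back(C,u,.01);m=r['region']
                col=im[m].mean(0).round()
                if kind=='holder' and col.max()-col.min()>60: print(n,kind,size,'coloured',u,col);continue
                p,q=fit(C,m,model(kind,size),[X[0],X[1],None],S=2)
                print(n,kind,size,round(r['confidence'],2),np.round(u),m.sum(),col,'pose mm',np.round(p[:2]*1000,1),'yaw',round(p[2],3),'iou',round(q,3))
                c,_=cv2.findContours(draw(C,model(kind,size),p,S=3)//1,cv2.RETR_EXTERNAL,cv2.CHAIN_APPROX_NONE)
                cv2.drawContours(out,[k//2 for k in c],-1,(0,0,255) if kind=='case' else (0,200,0),1)
    cv2.imwrite(f'pics/b_{n}.png',out)
E
time python3 m.py
```

```text
side holder long 0.6 [206. 137.] 222 [142. 140. 138.] pose mm [ 648.1 -192.6] yaw 0.338 iou 0.78
side holder long 0.49 [253.  94.] 324 [35. 36. 37.] pose mm [ 563.4 -449.2] yaw 3.447 iou 0.536
side case long 0.77 [257. 189.] 748 [88. 89. 90.] pose mm [466.9 -14.3] yaw 3.112 iou 0.907
side holder medium 0.93 [239. 270.] 339 [146. 144. 142.] pose mm [461.9 222.7] yaw -0.053 iou 0.86
side holder medium coloured [295.3, 298.5] [154. 138.  72.]
side holder medium coloured [253.1, 309.8] [127.  59.  59.]
side holder medium coloured [265.6, 241.0] [150. 135.  72.]
side case medium 0.62 [191. 192.] 568 [84. 86. 87.] pose mm [636.5  17.3] yaw 2.556 iou 0.901
side case short 0.59 [168. 264.] 665 [85. 87. 88.] pose mm [609.4 226.8] yaw 2.684 iou 0.894
scene holder long 0.82 [254. 268.] 370 [143. 141. 138.] pose mm [ 650.6 -187.7] yaw 3.436 iou 0.894
scene case long 0.79 [246. 190.] 510 [84. 85. 84.] pose mm [468.9  -9.3] yaw 3.104 iou 0.923
scene holder medium 0.52 [297. 151.] 20 [159. 154. 149.] pose mm [474.2 245.2] yaw 2.115 iou 0.172
scene holder medium coloured [269.7, 123.7] [143. 130.  78.]
scene case medium 0.88 [295. 215.] 482 [85. 88. 89.] pose mm [638.8  19.9] yaw -0.568 iou 0.92
scene holder short 0.45 [190. 239.] 119 [137. 134. 130.] pose mm [ 468.1 -240.9] yaw 0.035 iou 0.776
scene case short 0.71 [334. 174.] 147 [87. 90. 91.] pose mm [627.2 230.2] yaw 1.94 iou 0.563
scene case short 0.34 [298. 151.] 42 [140. 138. 134.] pose mm [467.2 237.8] yaw 2.154 iou 0.188
real	2m2.801s
user	1m0.757s
sys	0m54.765s
```

```bash
cat > go.py <<'E'
from h import *
def need(x,y,z,a,s=None):
    s=s or monitor.sense();R=Ro.from_euler('xyz',s['ee_rot']).as_matrix()
    best=None
    for k in(0,np.pi):
        yv=np.array([-np.sin(a+k),np.cos(a+k),0]);xv=np.array([0,0,-1.]);zv=np.cross(xv,yv)
        rv=Ro.from_matrix(np.c_[xv,yv,zv]@R.T).as_rotvec()
        if best is None or np.linalg.norm(rv)<np.linalg.norm(best):best=rv
    print('t',round(s['t'],2),'tcp mm',np.round(s['tcp_pos']*1000,1),'q6',round(s['joint_positions'][5],2),'w',round(s['width'],3),'F',np.round(s['contact_force'],1))
    print('shift cm',np.round((np.array([x,y,z])-s['tcp_pos'])*100,2),'turn',np.round(best,3))
def need2(x,y,z,a):
    "both turn options"
    s=monitor.sense();R=Ro.from_euler('xyz',s['ee_rot']).as_matrix()
    for k in(0,np.pi):
        yv=np.array([-np.sin(a+k),np.cos(a+k),0]);xv=np.array([0,0,-1.]);zv=np.cross(xv,yv)
        print(np.round(Ro.from_matrix(np.c_[xv,yv,zv]@R.T).as_rotvec(),3))
if __name__=='__main__':
    import sys;need(*map(float,sys.argv[1:5]))
E
python3 -c "
from go import *
need(.649,-.190,.15,.32);need2(.649,-.190,.15,.32)
need(.649,-.190,.15,3.1);need(.649,-.19,.15,2.57);need(.649,-.19,.15,2.68)
s=monitor.sense();print(Ro.from_euler('xyz',s['ee_rot']).as_matrix().round(3))"
```

```text
t 0.85 tcp mm [650.   -0.  194.2] q6 -0.08 w 0.998 F [-0.1  0.6  0.1]
shift cm [ -0.1  -19.    -4.42] turn [ 0.     0.    -1.251]
[-0.     0.     1.891]
[ 0.     0.    -1.251]
t 0.85 tcp mm [650.   -0.  194.2] q6 -0.08 w 0.998 F [-0.1  0.6  0.1]
shift cm [ -0.1  -19.    -4.42] turn [-0.     0.     1.529]
t 0.85 tcp mm [650.   -0.  194.2] q6 -0.08 w 0.998 F [-0.1  0.6  0.1]
shift cm [ -0.1  -19.    -4.42] turn [-0.     0.     0.999]
t 0.85 tcp mm [650.   -0.  194.2] q6 -0.08 w 0.998 F [-0.1  0.6  0.1]
shift cm [ -0.1  -19.    -4.42] turn [-0.     0.     1.109]
[[ 0.  1. -0.]
 [-0. -0. -1.]
 [-1.  0.  0.]]
```

Call:
arm_command(
  motion=[
    {"dy":-2.2,"wz":-0.12,"hand":5},
    {"dy":-2.2,"wz":-0.12},
    {"dy":-2.2,"wz":-0.12},
    {"dy":-2.2,"wz":-0.12},
    {"dy":-2.2,"dz":-0.8,"wz":-0.12},
    {"dy":-2,"dz":-0.9,"wz":-0.12},
    {"dy":-2,"dz":-0.9,"wz":-0.12},
    {"dy":-2,"dz":-0.9,"wz":-0.12},
    {"dy":-2,"dz":-0.9,"wz":-0.12},
    {"wz":-0.12},
  ],
)

```text
$.motion[0]: bad value
```

Call:
arm_command(
  motion=[
    {"wz":-0.05},
    {},
    {},
  ],
)

```text
$.motion[0]: bad value
```

```bash
cat > w.py <<'E'
import sys
from go import *
def look(kind,size,tag,p0):
    s=monitor.sense();im=capture('wrist');C=cam('wrist',s)
    out=cv2.resize(im[:,:,::-1],None,fx=1.5,fy=1.5).copy();res=None
    for r in regions_of(f'{kind}_{size}','wrist'):
        m=r['region'];X=back(C,r['xy'],.01)
        if np.hypot(X[0]-p0[0],X[1]-p0[1])>.04: print('skip',np.round(X,3),r['confidence']);continue
        p,q=fit(C,m,model(kind,size),p0,S=2)
        print(kind,size,round(r['confidence'],2),np.round(r['xy']),m.sum(),np.round(p[:2]*1000,1),round(p[2],3),'iou',round(q,3))
        c,_=cv2.findContours(draw(C,model(kind,size),p,S=3),cv2.RETR_EXTERNAL,cv2.CHAIN_APPROX_NONE)
        cv2.drawContours(out,[k//2 for k in c],-1,(0,0,255),1)
        c,_=cv2.findContours(cv2.resize(m.astype(np.uint8),None,fx=1.5,fy=1.5,interpolation=0),cv2.RETR_EXTERNAL,cv2.CHAIN_APPROX_NONE)
        cv2.drawContours(out,c,-1,(255,200,0),1)
        res=res or p.tolist()
    cv2.imwrite(f'pics/{tag}.png',out);return res
if __name__=='__main__':
    k,z,t=sys.argv[1:4];p=look(k,z,t,list(map(float,sys.argv[4:7])))
    if p:need(p[0],p[1],.013,p[2])
E
python3 w.py holder long c1 .649 -.19 .32
```

```text
holder long 0.83 [254. 290.] 1026 [ 647.  -190.8] 0.31 iou 0.908
t 0.95 tcp mm [650.   -0.  194.1] q6 -0.08 w 1.004 F [-0.2  0.1 -0.3]
shift cm [ -0.3  -19.08 -18.11] turn [-0.    -0.    -1.261]
```

View pics/c1.png

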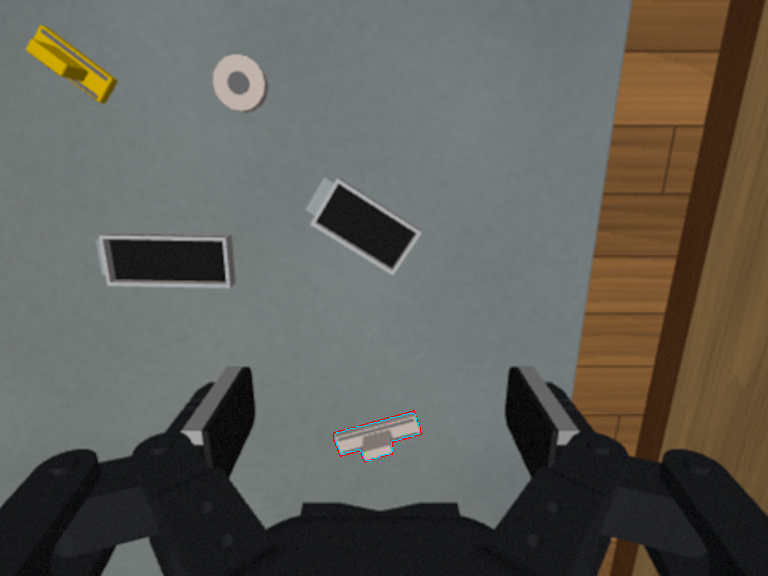

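The wrist view shows the long holder, white with a rib, at (377,435), and the fit matches it. The move was refused, so every row probably needs all the keys.

Call:
arm_command(
  motion=[
    {"dx":0,"dy":-2.2,"dz":0,"wx":0,"wy":0,"wz":-0.12,"hand":5},
    {"dx":0,"dy":-2.2,"dz":0,"wx":0,"wy":0,"wz":-0.12,"hand":5},
    {"dx":0,"dy":-2.2,"dz":0,"wx":0,"wy":0,"wz":-0.12,"hand":5},
    {"dx":0,"dy":-2.2,"dz":0,"wx":0,"wy":0,"wz":-0.12,"hand":5},
    {"dx":0,"dy":-2.2,"dz":-0.8,"wx":0,"wy":0,"wz":-0.12,"hand":5},
    {"dx":0,"dy":-2,"dz":-0.9,"wx":0,"wy":0,"wz":-0.12,"hand":5},
    {"dx":0,"dy":-2,"dz":-0.9,"wx":0,"wy":0,"wz":-0.12,"hand":5},
    {"dx":0,"dy":-2,"dz":-0.9,"wx":0,"wy":0,"wz":-0.12,"hand":5},
    {"dx":-0.2,"dy":-2.1,"dz":-0.9,"wx":0,"wy":0,"wz":-0.12,"hand":5},
    {"dx":0,"dy":0,"dz":0,"wx":0,"wy":0,"wz":-0.12,"hand":5},
  ],
)

```text
t: 1.78
tcp_pos: [0.6463, -0.1941, 0.1474]
ee_rot: [-0.327, 1.567, -3.107]
contact_force: [-1.1, 0.6, -1.4]
width: 0.588
```

Call:
arm_command(
  motion=[
    {"dx":0,"dy":0,"dz":0,"wx":0,"wy":0,"wz":-0.06,"hand":5},
    {"dx":0,"dy":0,"dz":0,"wx":0,"wy":0,"wz":0,"hand":5},
    {"dx":0,"dy":0,"dz":0,"wx":0,"wy":0,"wz":0,"hand":5},
  ],
)

```text
t: 2.03
tcp_pos: [0.648, -0.1911, 0.1501]
ee_rot: [2.994, 1.571, 0.165]
contact_force: [-0.4, 0.2, -0.4]
width: 0.587
```

```bash
python3 w.py holder long c2 .649 -.19 .32
```

```text
holder long 0.7 [254. 172.] 1374 [ 648.4 -191.7] 0.304 iou 0.927
t 2.13 tcp mm [ 648.2 -190.8  150.4] q6 0.89 w 0.584 F [ 0.5 -1.   0.1]
shift cm [  0.02  -0.09 -13.74] turn [ 0.     0.    -0.009]
```

View pics/c2.png

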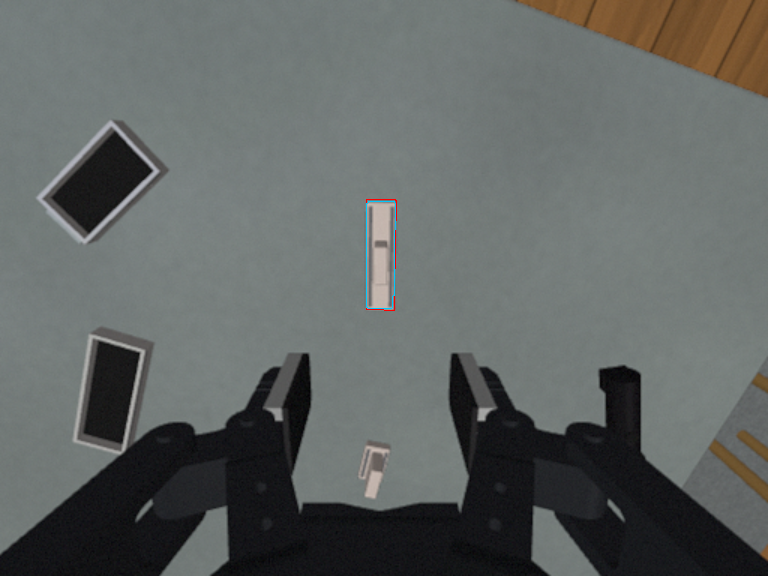

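Picture c2 shows the long holder centred between the fingers at (381,255). The wrist fit gives (648.4, -191.7) mm and yaw 0.304, which agrees with the scene camera. Next is the descent.

Call:
arm_command(
  motion=[
    {"dx":0,"dy":-0.1,"dz":-3,"wx":0,"wy":0,"wz":-0.01,"hand":5},
    {"dx":0,"dy":0,"dz":-3,"wx":0,"wy":0,"wz":0,"hand":5},
    {"dx":0,"dy":0,"dz":-3,"wx":0,"wy":0,"wz":0,"hand":5},
    {"dx":0,"dy":0,"dz":-2,"wx":0,"wy":0,"wz":0,"hand":5},
    {"dx":0,"dy":0,"dz":-1.4,"wx":0,"wy":0,"wz":0,"hand":5},
    {"dx":0,"dy":0,"dz":-0.9,"wx":0,"wy":0,"wz":0,"hand":5},
    {"dx":0,"dy":0,"dz":-0.4,"wx":0,"wy":0,"wz":0,"hand":5},
    {"dx":0,"dy":0,"dz":0,"wx":0,"wy":0,"wz":0,"hand":5},
    {"dx":0,"dy":0,"dz":0,"wx":0,"wy":0,"wz":0,"hand":5},
  ],
)

```text
t: 2.88
tcp_pos: [0.6491, -0.1924, 0.0146]
ee_rot: [2.48, 1.568, -0.361]
contact_force: [-0.2, 0.8, 0.3]
width: 0.585
```

Call:
arm_command(
  motion=[
    {"dx":0,"dy":0,"dz":0,"wx":0,"wy":0,"wz":0,"hand":3},
    {"dx":0,"dy":0,"dz":0,"wx":0,"wy":0,"wz":0,"hand":2},
    {"dx":0,"dy":0,"dz":0,"wx":0,"wy":0,"wz":0,"hand":1.3},
    {"dx":0,"dy":0,"dz":0,"wx":0,"wy":0,"wz":0,"hand":0.5},
    {"dx":0,"dy":0,"dz":0,"wx":0,"wy":0,"wz":0,"hand":0.5},
    {"dx":0,"dy":0,"dz":0,"wx":0,"wy":0,"wz":0,"hand":0.5},
    {"dx":0,"dy":0,"dz":0,"wx":0,"wy":0,"wz":0,"hand":0.5},
    {"dx":0,"dy":0,"dz":0,"wx":0,"wy":0,"wz":0,"hand":0.5},
  ],
  grip_force=25,
)

```text
t: 3.55
tcp_pos: [0.648, -0.192, 0.0131]
ee_rot: [-0.647, 1.571, 2.795]
contact_force: [0.9, -0.2, -0.3]
width: 0.053
```

The width reads 0.053, but a 10 mm rib should give about 0.118. I'll look before doing anything else.

```bash
python3 -c "
from go import *
im=capture('wrist');cv2.imwrite('pics/d1.png',cv2.resize(im[:,:,::-1],None,fx=1.5,fy=1.5))
im=capture('scene')[200:320,180:340];cv2.imwrite('pics/d2.png',cv2.resize(im[:,:,::-1],None,fx=4.5,fy=4.5))
need(.6484,-.1917,.013,.304)"
```

```text
t 3.65 tcp mm [ 647.9 -192.    13. ] q6 0.9 w 0.058 F [-0.4 -0.2  1. ]
shift cm [ 0.05  0.03 -0.  ] turn [-0.    -0.     0.003]
```

View pics/d1.png

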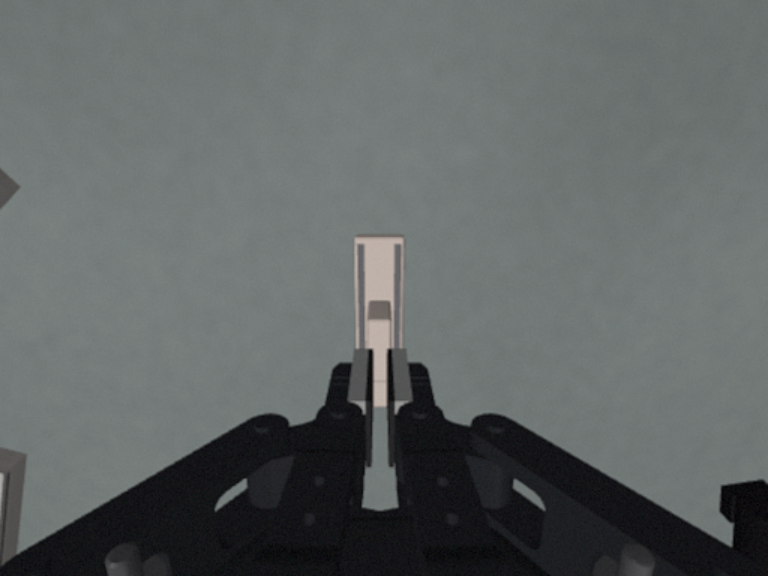

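View pics/d2.png

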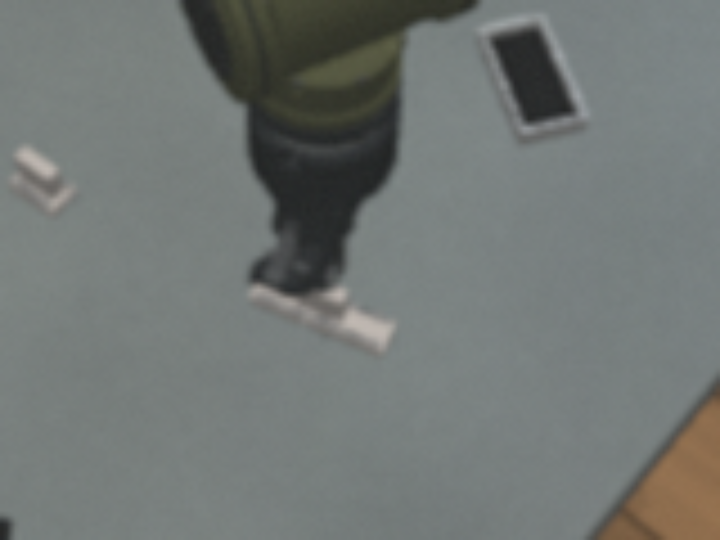

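Call:
arm_command(
  motion=[
    {"dx":0,"dy":0,"dz":0,"wx":0,"wy":0,"wz":0,"hand":0},
    {"dx":0,"dy":0,"dz":0,"wx":0,"wy":0,"wz":0,"hand":0},
    {"dx":0,"dy":0,"dz":0,"wx":0,"wy":0,"wz":0,"hand":0},
    {"dx":0,"dy":0,"dz":0,"wx":0,"wy":0,"wz":0,"hand":0},
  ],
  grip_force=30,
)

```text
t: 3.98
tcp_pos: [0.648, -0.192, 0.0131]
ee_rot: [-1.135, 1.571, 2.307]
contact_force: [0.0, -0.1, 1.3]
width: -0.001
```

```bash
python3 -c "
from go import *
C=cam('wrist');s=monitor.sense();R=Ro.from_euler('xyz',s['ee_rot']).as_matrix();T=s['tcp_pos']
for n,v in dict(tcp=[0,0,0],padtopfront=[-.02,.005,-.011],padtopback=[-.02,.005,.011],tipfront=[0,.005,-.011],tipback=[0,.005,.011]).items(): print(n,proj(C,[R@np.array(v)+T])*1.5)
a=.304;c=np.array([.6484,-.1917,0]);d=np.array([np.cos(a),np.sin(a),0])
for k in(-.014,.014):print('rib end',proj(C,[c+d*k+[0,0,.034]])*1.5)
for k in(-.042,.042):print('base end',proj(C,[c+d*k+[0,0,.009]])*1.5)
need(.6484,-.1917,.013,.304)"
```

```text
tcp [[378.93833876 331.62424168]]
padtopfront [[391.68055607 326.06106513]]
padtopback [[391.14610789 376.03149038]]
tipfront [[390.41702447 308.38445276]]
tipback [[389.97720503 354.10050081]]
rib end [[378.5057346  382.56054801]]
rib end [[378.33001333 318.56744325]]
base end [[378.71717859 407.66755282]]
base end [[378.26317445 235.18382907]]
t 3.98 tcp mm [ 648.  -192.    13.1] q6 0.9 w -0.001 F [ 0.  -0.1  1.3]
shift cm [ 0.04  0.03 -0.01] turn [-0.    -0.     0.003]
```

```bash
python3 -c "
from go import *
im=capture('wrist');cv2.imwrite('pics/d3.png',cv2.resize(im[:,:,::-1],None,fx=1.5,fy=1.5))
im=capture('side')[90:190,130:290];cv2.imwrite('pics/d4.png',cv2.resize(im[:,:,::-1],None,fx=5,fy=5))"
```

```text
(no output)
```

View pics/d3.png

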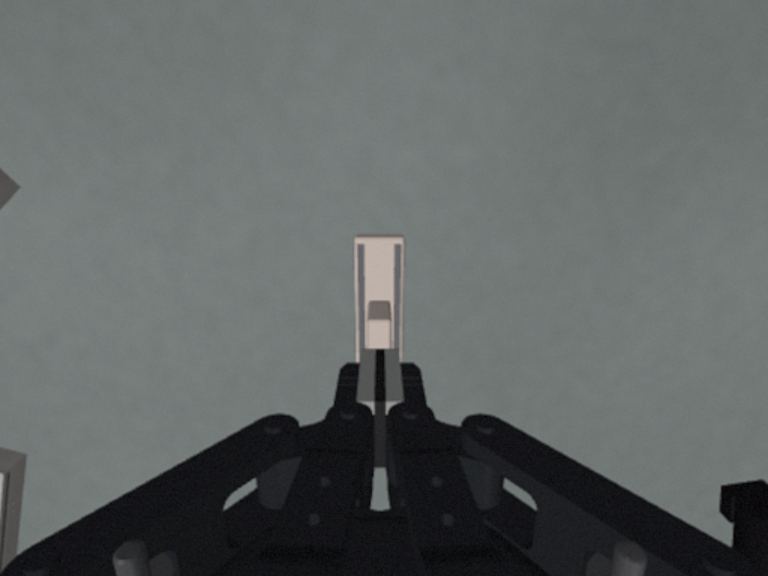

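View pics/d4.png

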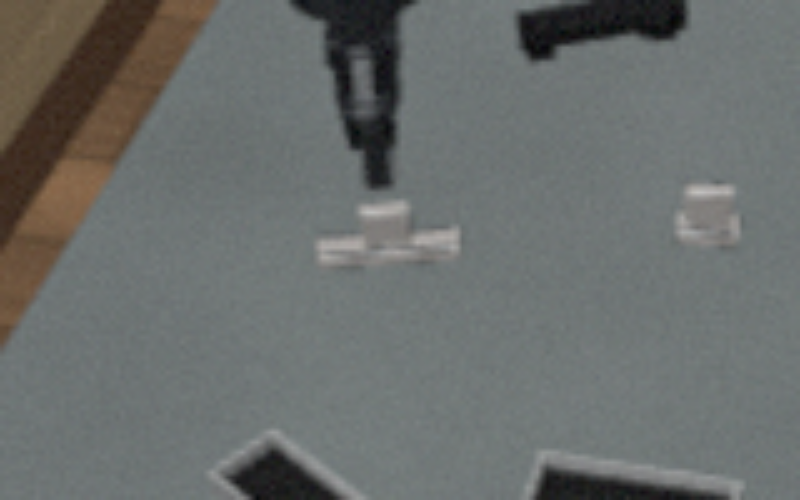

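```bash
python3 -c "
from go import *
s=monitor.sense();T=s['tcp_pos'];R=Ro.from_euler('xyz',s['ee_rot']).as_matrix()
for n in('side','scene'):
  C=cam(n);print(n,[proj(C,[T+[0,0,h]]).round(1).tolist() for h in(0,.02,.03,.04,.05,.06)])
C=cam('wrist')
for h in(0,.02,.03,.04,.05,.06):print(h,proj(C,[R@np.array([-h,0,-.011])+T,R@np.array([-h,0,.011])+T]).round(1).tolist())
im=capture('scene')[220:290,210:300];cv2.imwrite('pics/d5.png',cv2.resize(im[:,:,::-1],None,fx=8,fy=8,interpolation=cv2.INTER_CUBIC))"
```

```text
side [[[207.4, 136.7]], [[206.8, 131.3]], [[206.4, 128.5]], [[206.1, 125.7]], [[205.7, 122.8]], [[205.4, 119.9]]]
scene [[[250.4, 267.4]], [[250.4, 263.7]], [[250.4, 261.8]], [[250.4, 259.9]], [[250.4, 257.9]], [[250.5, 255.9]]]
0 [[252.6, 205.6], [252.6, 236.1]]
0.02 [[252.6, 217.4], [252.6, 250.7]]
0.03 [[252.6, 224.3], [252.6, 259.2]]
0.04 [[252.6, 232.1], [252.6, 268.8]]
0.05 [[252.6, 241.0], [252.6, 279.6]]
0.06 [[252.6, 251.1], [252.6, 291.9]]
```

View pics/d5.png

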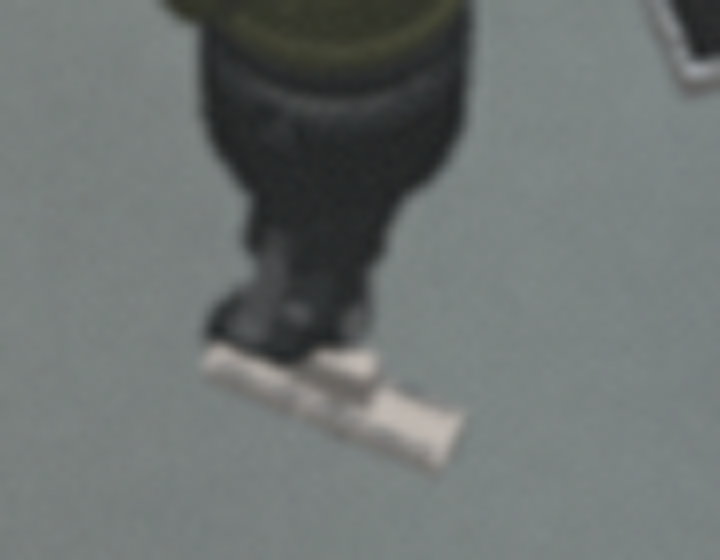

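```bash
cat > tri.py <<'E'
from go import *
from scipy.optimize import least_squares
def tri(obs):
    def f(X):return np.concatenate([(proj(cam(n),[X])[0]-u) for n,u in obs.items()])
    r=least_squares(f,[.65,-.19,.03]);return r.x,r.fun
E
python3 - <<'E'
from tri import *
print(tri({'side':(205.4,127.4),'scene':(245.5,264)}))
s=monitor.sense();T=s['tcp_pos'];print(T)
# overlay TCP, z-line, and the holder model in both
a=.304
for n,(r0,c0,w,h) in {'side':(90,150,120,80),'scene':(220,200,110,80)}.items():
    im=capture(n);C=cam(n);k=7
    o=cv2.resize(im[r0:r0+h,c0:c0+w,::-1],None,fx=k,fy=k,interpolation=cv2.INTER_CUBIC)
    d=lambda p:tuple(int(v) for v in ((p-[c0,r0]+.5)*k))
    for hh in (0,.02,.04,.06):
        cv2.circle(o,d(proj(C,[T+[0,0,hh]])[0]),4,(0,0,255),-1)
    for b in model('holder','long'):
        Rz=np.array([[np.cos(a),-np.sin(a),0],[np.sin(a),np.cos(a),0],[0,0,1]])
        q=proj(C,b@Rz.T+[.6484,-.1917,0]);hu=cv2.convexHull(((q-[c0,r0]+.5)*k).astype(np.int32))
        cv2.polylines(o,[hu],True,(0,255,0),1)
    cv2.imwrite(f'pics/e_{n}.png',o)
E
```

```text
(array([ 0.64731408, -0.20228906,  0.04186121]), array([ 2.29079969, -0.70768495,  1.99492717,  0.6273846 ]))
[ 0.64799482 -0.19207276  0.01314134]
```

View pics/e_side.png

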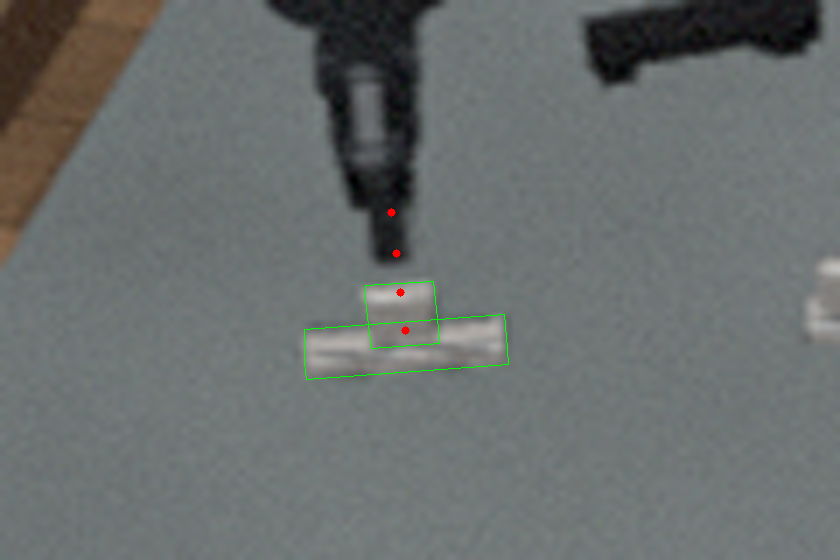

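View pics/e_scene.png

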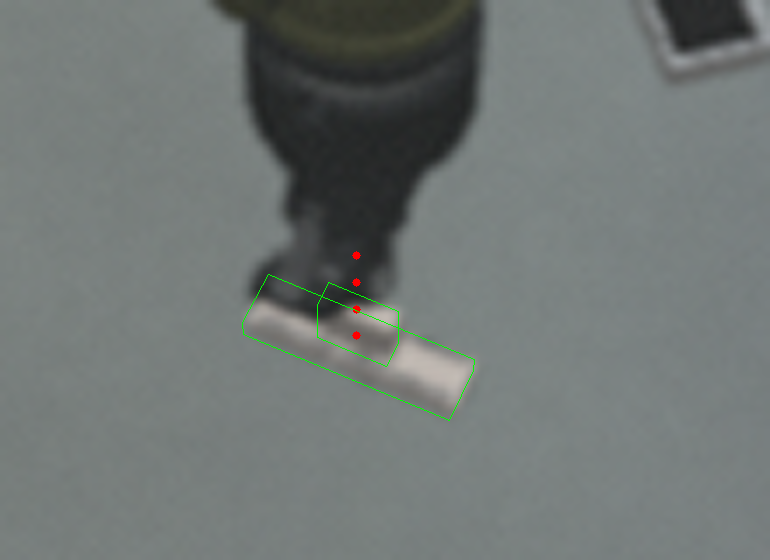

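Pictures d3, e_side and e_scene agree. The shut tips are about 40 mm above the reported TCP, at wrist row ≈350 (1.5×) where I expected 308, and they hang over the rib. The holder hasn't moved and matches its fit. The fingers therefore end about 40 mm short of the stated TCP. I'll open the hand and go down step by step, watching the force and the picture.

Call:
arm_command(
  motion=[
    {"dx":0,"dy":0,"dz":0,"wx":0,"wy":0,"wz":0,"hand":3.5},
    {"dx":0,"dy":0,"dz":0,"wx":0,"wy":0,"wz":0,"hand":3.5},
    {"dx":0,"dy":0,"dz":0,"wx":0,"wy":0,"wz":0,"hand":3.5},
    {"dx":0,"dy":0,"dz":0,"wx":0,"wy":0,"wz":0,"hand":3.5},
    {"dx":0,"dy":0,"dz":-0.5,"wx":0,"wy":0,"wz":0,"hand":3.5},
    {"dx":0,"dy":0,"dz":-0.5,"wx":0,"wy":0,"wz":0,"hand":3.5},
    {"dx":0,"dy":0,"dz":-0.5,"wx":0,"wy":0,"wz":0,"hand":3.5},
    {"dx":0,"dy":0,"dz":-0.5,"wx":0,"wy":0,"wz":0,"hand":3.5},
    {"dx":0,"dy":0,"dz":0,"wx":0,"wy":0,"wz":0,"hand":3.5},
    {"dx":0,"dy":0,"dz":0,"wx":0,"wy":0,"wz":0,"hand":3.5},
  ],
)

```text
t: 5.07
tcp_pos: [0.6474, -0.1918, -0.0078]
ee_rot: [-0.667, 1.569, 2.776]
contact_force: [0.0, -0.4, -0.2]
width: 0.41
```

```bash
cat > snap.py <<'E'
import sys
from go import *
t=sys.argv[1]
s=monitor.sense();im=capture('wrist');cv2.imwrite(f'pics/{t}_w.png',cv2.resize(im[:,:,::-1],None,fx=1.5,fy=1.5))
C=cam('side')
u=proj(C,[s['tcp_pos']])[0].astype(int);c0,r0=max(0,u[0]-50),max(0,u[1]-40)
o=cv2.resize(capture('side')[r0:r0+70,c0:c0+100,::-1],None,fx=7,fy=7,interpolation=cv2.INTER_CUBIC)
for h in(0,.02,.04):cv2.circle(o,tuple(int(v) for v in (proj(C,[s['tcp_pos']+[0,0,h]])[0]-[c0,r0]+.5)*7),3,(0,0,255),-1)
cv2.imwrite(f'pics/{t}_s.png',o);print(s['t'],s['tcp_pos'].round(4),s['contact_force'].round(1),s['width'].round(3))
E
python3 snap.py f1
```

```text
Traceback (most recent call last):
  File "snap.py", line 9, in <module>
    cv2.imwrite(f'pics/{t}_s.png',o);print(s['t'],s['tcp_pos'].round(4),s['contact_force'].round(1),s['width'].round(3))
                                                                                                    ^^^^^^^^^^^^^^^^
AttributeError: 'float' object has no attribute 'round'
```

View pics/f1_w.png

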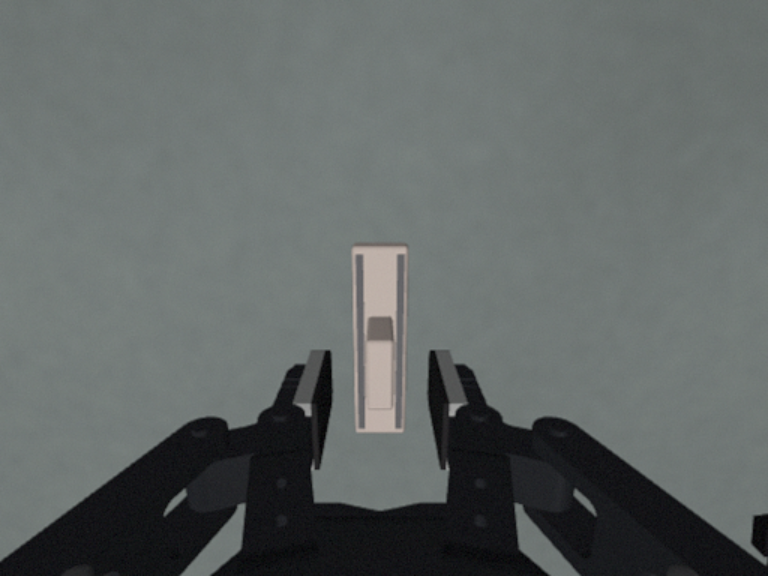

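View pics/f1_s.png

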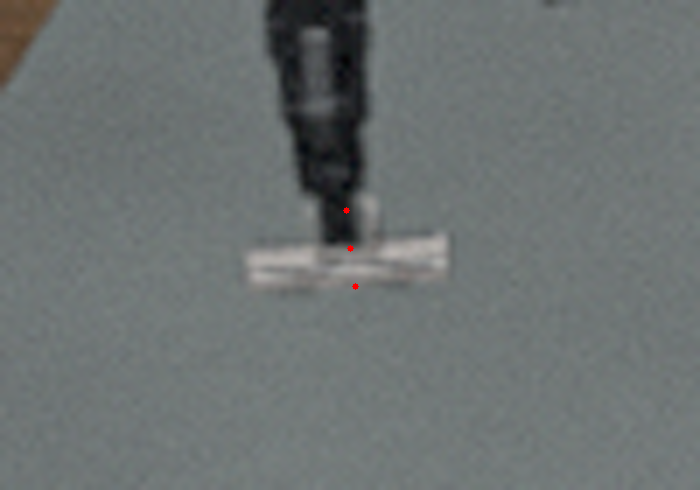

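In f1 the fingers straddle the rib symmetrically, with inner faces at columns 330 and 430 and the rib at 380. Both cameras now put the tips about 35–40 mm behind the TCP. I'll go down another 13 mm and close.

Call:
arm_command(
  motion=[
    {"dx":0,"dy":0,"dz":-0.4,"wx":0,"wy":0,"wz":0,"hand":3.5},
    {"dx":0,"dy":0,"dz":-0.4,"wx":0,"wy":0,"wz":0,"hand":3.5},
    {"dx":0,"dy":0,"dz":-0.3,"wx":0,"wy":0,"wz":0,"hand":3.5},
    {"dx":0,"dy":0,"dz":-0.2,"wx":0,"wy":0,"wz":0,"hand":3.5},
    {"dx":0,"dy":0,"dz":0,"wx":0,"wy":0,"wz":0,"hand":3.5},
    {"dx":0,"dy":0,"dz":0,"wx":0,"wy":0,"wz":0,"hand":3.5},
  ],
)

```text
t: 5.67
tcp_pos: [0.6478, -0.192, -0.0202]
ee_rot: [-0.657, 1.57, 2.785]
contact_force: [0.7, -0.1, 0.1]
width: 0.408
```

Call:
arm_command(
  motion=[
    {"dx":0,"dy":0,"dz":0,"wx":0,"wy":0,"wz":0,"hand":2},
    {"dx":0,"dy":0,"dz":0,"wx":0,"wy":0,"wz":0,"hand":1.3},
    {"dx":0,"dy":0,"dz":0,"wx":0,"wy":0,"wz":0,"hand":0.3},
    {"dx":0,"dy":0,"dz":0,"wx":0,"wy":0,"wz":0,"hand":0.3},
    {"dx":0,"dy":0,"dz":0,"wx":0,"wy":0,"wz":0,"hand":0.3},
    {"dx":0,"dy":0,"dz":0,"wx":0,"wy":0,"wz":0,"hand":0.3},
  ],
  grip_force=25,
)

```text
t: 6.17
tcp_pos: [0.6482, -0.1921, -0.0196]
ee_rot: [2.539, 1.57, -0.301]
contact_force: [-0.4, 0.6, 1.5]
width: 0.11
```

```bash
sed -i "s/s\['width'\].round(3)/round(s['width'],3)/" snap.py; python3 snap.py f2
```

```text
6.1667 [ 0.6482 -0.1921 -0.0196] [-0.4  0.6  1.5] 0.11
```

View pics/f2_w.png

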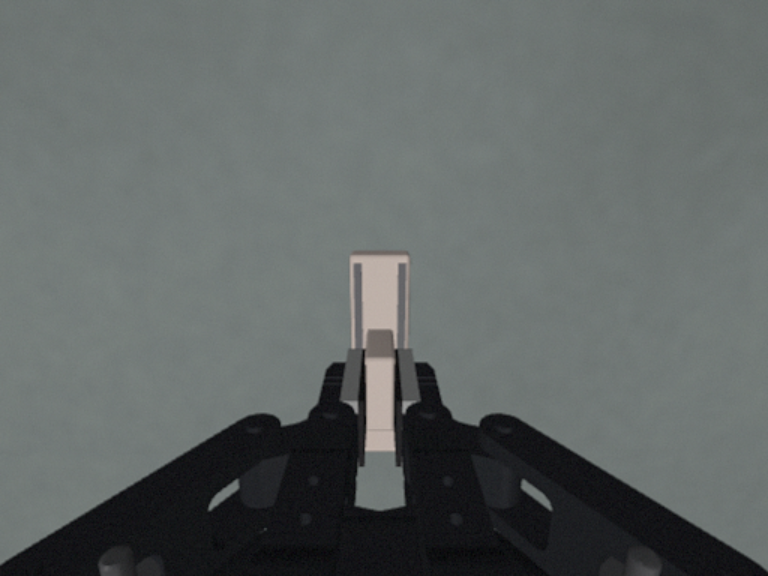

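View pics/f2_s.png

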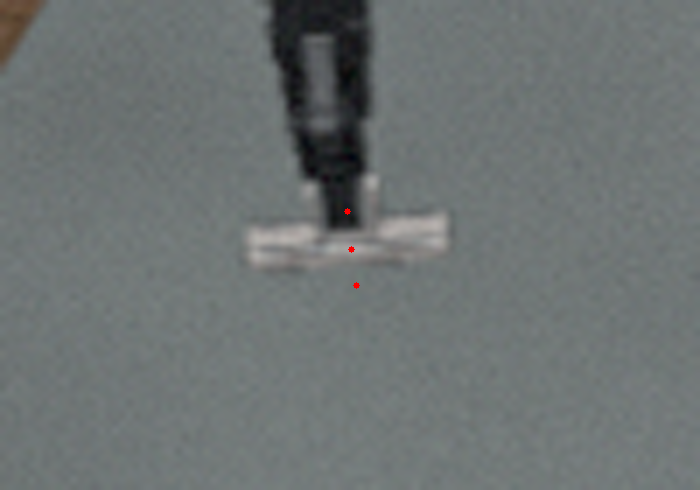

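Gripped: the width is 0.11 (about 9.4 mm), and the tips sit just above the base, so the true tip is about 32 mm behind the TCP. Now I'll lift and go to a viewing spot short of the long case.

Call:
arm_command(
  motion=[
    {"dx":0,"dy":0,"dz":1,"wx":0,"wy":0,"wz":0,"hand":0.3},
    {"dx":0,"dy":0,"dz":2,"wx":0,"wy":0,"wz":0,"hand":0.3},
    {"dx":0,"dy":0,"dz":3,"wx":0,"wy":0,"wz":0,"hand":0.3},
    {"dx":0,"dy":0,"dz":3,"wx":0,"wy":0,"wz":0,"hand":0.3},
    {"dx":0,"dy":0,"dz":2,"wx":0,"wy":0,"wz":0,"hand":0.3},
    {"dx":-1.5,"dy":1,"dz":1,"wx":0,"wy":0,"wz":-0.04,"hand":0.3},
    {"dx":-2.5,"dy":1.8,"dz":0,"wx":0,"wy":0,"wz":-0.04,"hand":0.3},
    {"dx":-2.5,"dy":1.8,"dz":0,"wx":0,"wy":0,"wz":-0.04,"hand":0.3},
    {"dx":-2.5,"dy":1.8,"dz":0,"wx":0,"wy":0,"wz":-0.04,"hand":0.3},
    {"dx":-2.5,"dy":1.8,"dz":0,"wx":0,"wy":0,"wz":-0.04,"hand":0.3},
  ],
  grip_force=40,
)

```text
t: 7.1
tcp_pos: [0.5317, -0.1093, 0.1006]
ee_rot: [2.988, 1.571, -0.055]
contact_force: [-0.5, 0.2, 0.1]
width: 0.104
```

Call:
arm_command(
  motion=[
    {"dx":-2.5,"dy":1.8,"dz":0,"wx":0,"wy":0,"wz":-0.04,"hand":0.3},
    {"dx":-2.5,"dy":1.8,"dz":0,"wx":0,"wy":0,"wz":-0.04,"hand":0.3},
    {"dx":-2.5,"dy":1.8,"dz":0,"wx":0,"wy":0,"wz":-0.04,"hand":0.3},
    {"dx":-2.5,"dy":1.8,"dz":0,"wx":0,"wy":0,"wz":-0.02,"hand":0.3},
    {"dx":-2,"dy":1.8,"dz":0,"wx":0,"wy":0,"wz":0,"hand":0.3},
    {"dx":-1.5,"dy":0.9,"dz":0,"wx":0,"wy":0,"wz":0,"hand":0.3},
    {"dx":0,"dy":0,"dz":0,"wx":0,"wy":0,"wz":0,"hand":0.3},
    {"dx":0,"dy":0,"dz":0,"wx":0,"wy":0,"wz":0,"hand":0.3},
  ],
)

```text
t: 7.77
tcp_pos: [0.398, -0.0109, 0.1007]
ee_rot: [2.885, 1.569, -0.294]
contact_force: [0.1, -1.5, -0.2]
width: 0.102
```

```bash
python3 w.py case long g1 .468 -.011 -.034
```

```text
case long 0.91 [253. 100.] 6220 [467.3 -12.9] -0.023 iou 0.96
t 7.87 tcp mm [398.8 -11.4 100.8] q6 1.45 w 0.104 F [-0.8  0.3 -0.8]
shift cm [ 6.85 -0.15 -8.78] turn [0.    0.001 0.017]
```

View pics/g1.png

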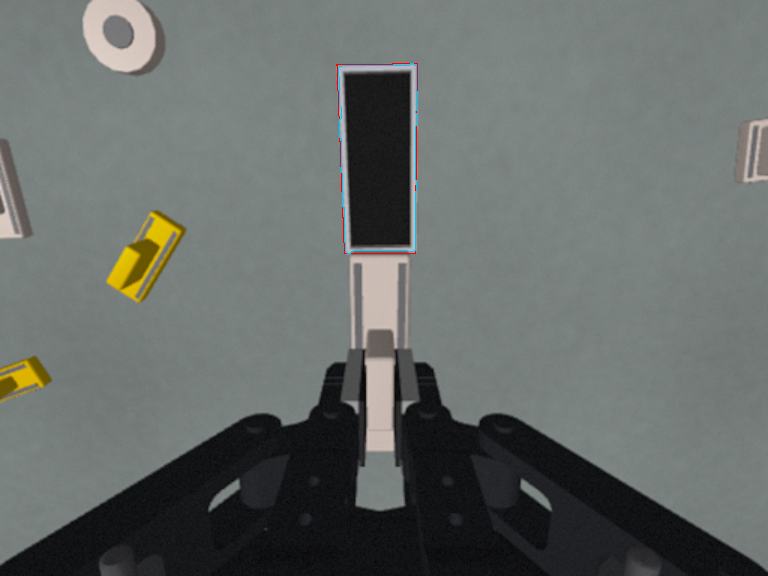

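The long case is at (467.3, -12.9) mm, yaw -0.023, and the outline (columns 338–417, rows 65–253) fits tightly. Moving over it and down.

Call:
arm_command(
  motion=[
    {"dx":1.5,"dy":-0.15,"dz":0,"wx":0,"wy":0,"wz":0.017,"hand":0.3},
    {"dx":2,"dy":0,"dz":0,"wx":0,"wy":0,"wz":0,"hand":0.3},
    {"dx":2,"dy":0,"dz":0,"wx":0,"wy":0,"wz":0,"hand":0.3},
    {"dx":1.35,"dy":0,"dz":-1,"wx":0,"wy":0,"wz":0,"hand":0.3},
    {"dx":0,"dy":0,"dz":-2,"wx":0,"wy":0,"wz":0,"hand":0.3},
    {"dx":0,"dy":0,"dz":-2,"wx":0,"wy":0,"wz":0,"hand":0.3},
    {"dx":0,"dy":0,"dz":-1.5,"wx":0,"wy":0,"wz":0,"hand":0.3},
    {"dx":0,"dy":0,"dz":-1,"wx":0,"wy":0,"wz":0,"hand":0.3},
    {"dx":0,"dy":0,"dz":0,"wx":0,"wy":0,"wz":0,"hand":0.3},
    {"dx":0,"dy":0,"dz":0,"wx":0,"wy":0,"wz":0,"hand":0.3},
  ],
)

```text
t: 8.7
tcp_pos: [0.4667, -0.0129, 0.0249]
ee_rot: [-0.09, 1.57, 3.029]
contact_force: [0.5, -0.7, -0.3]
width: 0.106
```

```bash
python3 go.py .4673 -.0129 -.012 -.023; python3 snap.py g2
```

```text
t 8.7 tcp mm [466.7 -12.9  24.9] q6 1.45 w 0.106 F [ 0.5 -0.7 -0.3]
shift cm [ 0.06  0.   -3.69] turn [-0.    -0.001 -0.   ]
8.7 [ 0.4667 -0.0129  0.0249] [ 0.5 -0.7 -0.3] 0.106
```

View pics/g2_w.png

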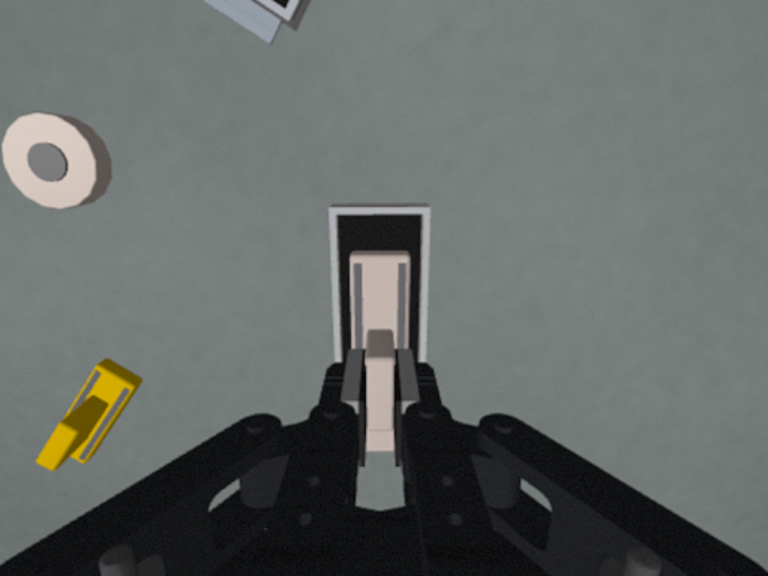

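View pics/g2_s.png

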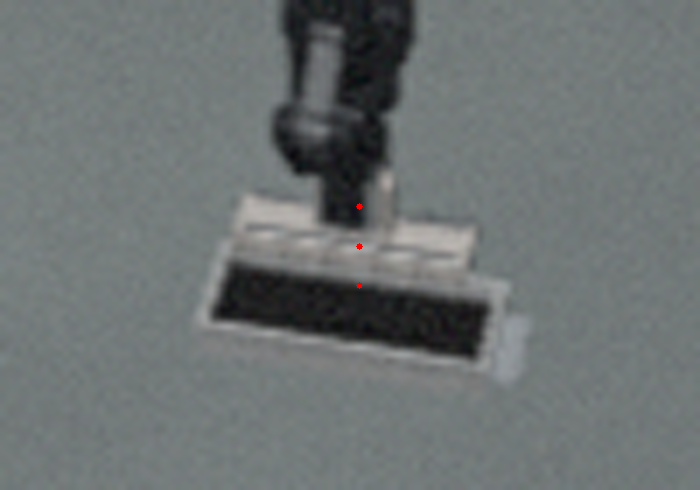

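Picture g2 shows the holder centred over the case (columns 350–410 inside the walls at 330–430). Lowering it.

Call:
arm_command(
  motion=[
    {"dx":0,"dy":0,"dz":-1.2,"wx":0,"wy":0,"wz":0,"hand":0.3},
    {"dx":0,"dy":0,"dz":-1,"wx":0,"wy":0,"wz":0,"hand":0.3},
    {"dx":0,"dy":0,"dz":-0.7,"wx":0,"wy":0,"wz":0,"hand":0.3},
    {"dx":0,"dy":0,"dz":-0.4,"wx":0,"wy":0,"wz":0,"hand":0.3},
    {"dx":0,"dy":0,"dz":-0.2,"wx":0,"wy":0,"wz":0,"hand":0.3},
    {"dx":0,"dy":0,"dz":-0.15,"wx":0,"wy":0,"wz":0,"hand":0.3},
    {"dx":0,"dy":0,"dz":-0.1,"wx":0,"wy":0,"wz":0,"hand":0.3},
    {"dx":0,"dy":0,"dz":0,"wx":0,"wy":0,"wz":0,"hand":0.3},
    {"dx":0,"dy":0,"dz":0,"wx":0,"wy":0,"wz":0,"hand":0.3},
  ],
)

```text
t: 9.55
tcp_pos: [0.4668, -0.0126, -0.0121]
ee_rot: [2.991, 1.57, -0.173]
contact_force: [-0.1, 0.9, -0.1]
width: 0.105
```

```bash
python3 snap.py g3
```

```text
9.55 [ 0.4668 -0.0126 -0.0121] [-0.1  0.9 -0.1] 0.105
```

View pics/g3_s.png

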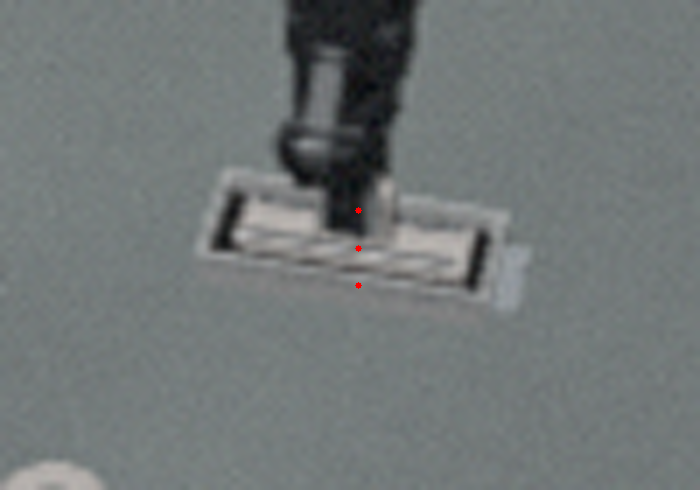

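The holder is inside the walls with dark floor showing at both ends. I'll lower it in small steps until it touches.

Call:
arm_command(
  motion=[
    {"dx":0,"dy":0,"dz":-0.1,"wx":0,"wy":0,"wz":0,"hand":0.3},
    {"dx":0,"dy":0,"dz":0,"wx":0,"wy":0,"wz":0,"hand":0.3},
    {"dx":0,"dy":0,"dz":0,"wx":0,"wy":0,"wz":0,"hand":0.3},
  ],
)

```text
t: 9.9
tcp_pos: [0.4665, -0.0125, -0.0134]
ee_rot: [-2.104, 1.571, 1.015]
contact_force: [-0.5, -0.3, -0.8]
width: 0.105
```

Call:
arm_command(
  motion=[
    {"dx":0,"dy":0,"dz":-0.1,"wx":0,"wy":0,"wz":0,"hand":0.3},
    {"dx":0,"dy":0,"dz":0,"wx":0,"wy":0,"wz":0,"hand":0.3},
    {"dx":0,"dy":0,"dz":0,"wx":0,"wy":0,"wz":0,"hand":0.3},
  ],
)

```text
t: 10.15
tcp_pos: [0.4666, -0.0125, -0.0136]
ee_rot: [-0.02, 1.57, 3.099]
contact_force: [-2.6, 0.4, 4.3]
width: 0.105
```

Contact: 4.3 N upward, and the z reading has stalled at the floor height. Release and lift, and start toward the medium holder.

Call:
arm_command(
  motion=[
    {"dx":0,"dy":0,"dz":0,"wx":0,"wy":0,"wz":0,"hand":1.1},
    {"dx":0,"dy":0,"dz":0,"wx":0,"wy":0,"wz":0,"hand":1.4},
    {"dx":0,"dy":0,"dz":0,"wx":0,"wy":0,"wz":0,"hand":2},
    {"dx":0,"dy":0,"dz":0,"wx":0,"wy":0,"wz":0,"hand":3},
    {"dx":0,"dy":0,"dz":0,"wx":0,"wy":0,"wz":0,"hand":3},
    {"dx":0,"dy":0,"dz":1,"wx":0,"wy":0,"wz":0,"hand":3},
    {"dx":0,"dy":0,"dz":2,"wx":0,"wy":0,"wz":0,"hand":3},
    {"dx":0,"dy":0,"dz":3,"wx":0,"wy":0,"wz":0,"hand":3.5},
    {"dx":0,"dy":0,"dz":3,"wx":0,"wy":0,"wz":0,"hand":3.5},
    {"dx":0,"dy":0,"dz":2,"wx":0,"wy":0,"wz":0,"hand":3.5},
  ],
)

```text
t: 10.98
tcp_pos: [0.4678, -0.0127, 0.0994]
ee_rot: [3.028, 1.567, -0.136]
contact_force: [0.1, -0.5, 0.5]
width: 0.414
```

```bash
python3 snap.py g4; python3 go.py .462 .222 .10 -.05
```

```text
10.9833 [ 0.4678 -0.0127  0.0994] [ 0.1 -0.5  0.5] 0.414
t 11.08 tcp mm [470.1 -13.  101.2] q6 1.45 w 0.403 F [-0.1 -0.2  0.2]
shift cm [-0.81 23.5  -0.12] turn [ 0.002  0.01  -0.028]
```

View pics/g4_w.png

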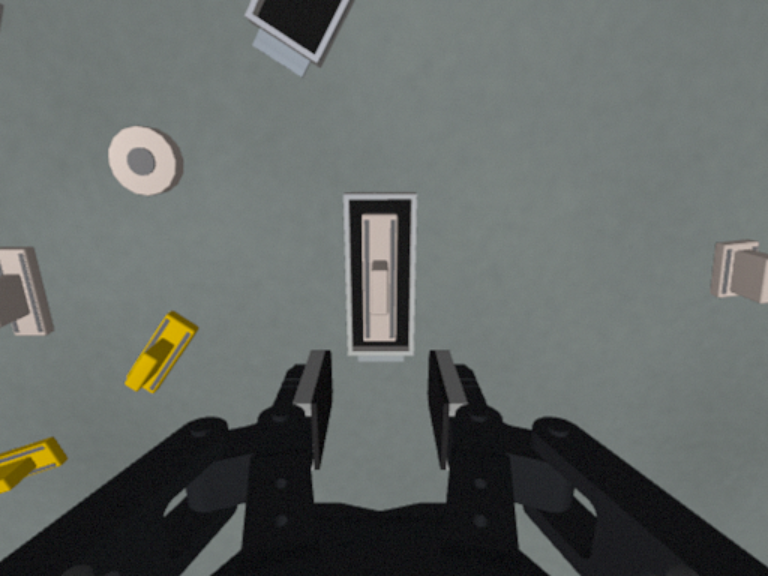

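Picture g4 shows the long holder lying flat, lengthwise and central in its case at (380,278). Next is the white medium holder.

Call:
arm_command(
  motion=[
    {"dx":-0.1,"dy":1.5,"dz":0,"wx":0,"wy":0,"wz":-0.014,"hand":3.5},
    {"dx":-0.1,"dy":3,"dz":0,"wx":0,"wy":0,"wz":-0.014,"hand":3.5},
    {"dx":-0.1,"dy":3,"dz":0,"wx":0,"wy":0,"wz":0,"hand":3.5},
    {"dx":-0.1,"dy":3.5,"dz":0,"wx":0,"wy":0,"wz":0,"hand":3.5},
    {"dx":-0.1,"dy":3.5,"dz":0,"wx":0,"wy":0,"wz":0,"hand":3.5},
    {"dx":-0.1,"dy":3.5,"dz":0,"wx":0,"wy":0,"wz":0,"hand":3.5},
    {"dx":0,"dy":3,"dz":0,"wx":0,"wy":0,"wz":0,"hand":3.5},
    {"dx":0,"dy":2.5,"dz":0,"wx":0,"wy":0,"wz":0,"hand":3.5},
    {"dx":0,"dy":0,"dz":0,"wx":0,"wy":0,"wz":0,"hand":3.5},
    {"dx":0,"dy":0,"dz":0,"wx":0,"wy":0,"wz":0,"hand":3.5},
  ],
)

```text
t: 11.92
tcp_pos: [0.4596, 0.2233, 0.0947]
ee_rot: [0.525, 1.569, -2.665]
contact_force: [0.5, -0.2, 0.7]
width: 0.411
```

```bash
python3 w.py holder medium h1 .462 .222 -.05
```

```text
holder medium 0.95 [251. 183.] 1349 [461.8 223.7] -0.036 iou 0.899
skip [0.33  0.254 0.01 ] 0.93
skip [0.416 0.137 0.01 ] 0.79
skip [0.374 0.391 0.01 ] 0.72
skip [0.416 0.299 0.01 ] 0.57
t 12.02 tcp mm [459.9 221.9  94.9] q6 1.97 w 0.414 F [-0.3  0.5 -1. ]
shift cm [ 0.19  0.18 -8.19] turn [ 0.001 -0.001  0.015]
```

View pics/h1.png

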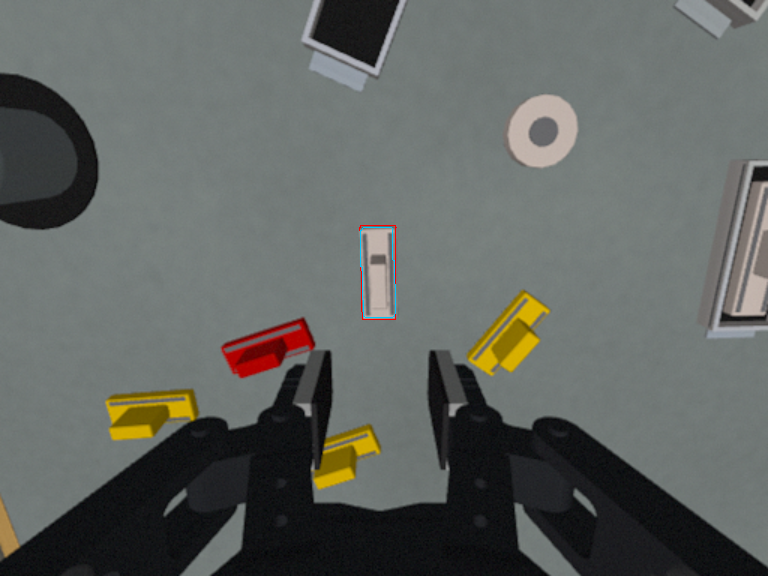

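Picture h1 shows the white medium holder at (378,272), measured at (461.8, 223.7) mm. The red (268,348) and yellow (508,335) look-alikes are clear of the fingers. Descending.

Call:
arm_command(
  motion=[
    {"dx":0.2,"dy":0.1,"dz":-2,"wx":0,"wy":0,"wz":0.015,"hand":3.5},
    {"dx":0,"dy":0,"dz":-3,"wx":0,"wy":0,"wz":0,"hand":3.5},
    {"dx":0,"dy":0,"dz":-2.5,"wx":0,"wy":0,"wz":0,"hand":3.5},
    {"dx":0,"dy":0,"dz":-1.5,"wx":0,"wy":0,"wz":0,"hand":3.5},
    {"dx":0,"dy":0,"dz":-1,"wx":0,"wy":0,"wz":0,"hand":3.5},
    {"dx":0,"dy":0,"dz":-0.5,"wx":0,"wy":0,"wz":0,"hand":3.5},
    {"dx":0,"dy":0,"dz":-0.5,"wx":0,"wy":0,"wz":0,"hand":3.5},
    {"dx":0,"dy":0,"dz":0,"wx":0,"wy":0,"wz":0,"hand":3.5},
    {"dx":0,"dy":0,"dz":0,"wx":0,"wy":0,"wz":0,"hand":3.5},
  ],
)

```text
t: 12.77
tcp_pos: [0.4633, 0.2235, -0.0135]
ee_rot: [-2.778, 1.569, 0.328]
contact_force: [0.2, 0.1, 0.1]
width: 0.409
```

```bash
python3 snap.py h2; python3 go.py .4618 .2237 -.0195 -.036
```

```text
12.7667 [ 0.4633  0.2235 -0.0135] [0.2 0.1 0.1] 0.409
t 12.87 tcp mm [463.5 223.8 -13.2] q6 1.95 w 0.405 F [-0.6 -0.3  0.4]
shift cm [-0.17 -0.01 -0.63] turn [-0.001  0.002 -0.001]
```

View pics/h2_w.png

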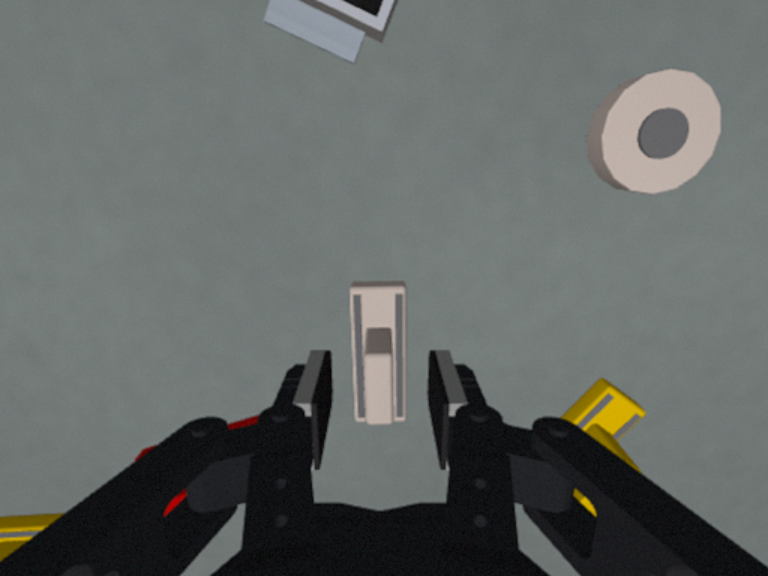

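Call:
arm_command(
  motion=[
    {"dx":-0.15,"dy":0,"dz":-0.3,"wx":0,"wy":0,"wz":0,"hand":3.5},
    {"dx":0,"dy":0,"dz":-0.3,"wx":0,"wy":0,"wz":0,"hand":3.5},
    {"dx":0,"dy":0,"dz":0,"wx":0,"wy":0,"wz":0,"hand":2.5},
    {"dx":0,"dy":0,"dz":0,"wx":0,"wy":0,"wz":0,"hand":1.6},
    {"dx":0,"dy":0,"dz":0,"wx":0,"wy":0,"wz":0,"hand":1.2},
    {"dx":0,"dy":0,"dz":0,"wx":0,"wy":0,"wz":0,"hand":0.3},
    {"dx":0,"dy":0,"dz":0,"wx":0,"wy":0,"wz":0,"hand":0.3},
    {"dx":0,"dy":0,"dz":0,"wx":0,"wy":0,"wz":0,"hand":0.3},
    {"dx":0,"dy":0,"dz":0,"wx":0,"wy":0,"wz":0,"hand":0.3},
  ],
  grip_force=25,
)

```text
t: 13.62
tcp_pos: [0.461, 0.2235, -0.0204]
ee_rot: [-0.582, 1.571, 2.524]
contact_force: [-1.1, 0.9, 0.1]
width: 0.113
```

Run:
```python
from go import *
a=-.58 # medium case yaw; view spot 75 mm behind along tool +z
for a,c in((-.58,(.638,.0185)),):
    d=np.array([np.cos(a),np.sin(a)]);v=np.array(c)-.075*d
    need(v[0],v[1],.11,a)
    need(v[0],v[1],.11,-.036)
```

```text
t 13.62 tcp mm [461.  223.5 -20.4] q6 1.95 w 0.113 F [-1.1  0.9  0.1]
shift cm [ 11.43 -16.39  13.04] turn [-0.    -0.    -0.545]
t 13.62 tcp mm [461.  223.5 -20.4] q6 1.95 w 0.113 F [-1.1  0.9  0.1]
shift cm [ 11.43 -16.39  13.04] turn [-0.    -0.    -0.001]
```

Call:
arm_command(
  motion=[
    {"dx":0,"dy":0,"dz":1,"wx":0,"wy":0,"wz":0,"hand":0.3},
    {"dx":0,"dy":0,"dz":2,"wx":0,"wy":0,"wz":0,"hand":0.3},
    {"dx":0,"dy":0,"dz":3,"wx":0,"wy":0,"wz":0,"hand":0.3},
    {"dx":0,"dy":0,"dz":3,"wx":0,"wy":0,"wz":0,"hand":0.3},
    {"dx":0,"dy":0,"dz":2.5,"wx":0,"wy":0,"wz":0,"hand":0.3},
    {"dx":0.7,"dy":-1,"dz":1.5,"wx":0,"wy":0,"wz":-0.05,"hand":0.3},
    {"dx":1.4,"dy":-2,"dz":0,"wx":0,"wy":0,"wz":-0.06,"hand":0.3},
    {"dx":1.4,"dy":-2,"dz":0,"wx":0,"wy":0,"wz":-0.06,"hand":0.3},
    {"dx":1.4,"dy":-2,"dz":0,"wx":0,"wy":0,"wz":-0.06,"hand":0.3},
    {"dx":1.4,"dy":-2,"dz":0,"wx":0,"wy":0,"wz":-0.06,"hand":0.3},
  ],
  grip_force=40,
)

```text
t: 14.45
tcp_pos: [0.5247, 0.1327, 0.1108]
ee_rot: [-2.616, 1.57, 0.198]
contact_force: [-0.4, -0.3, -0.6]
width: 0.108
```

Call:
arm_command(
  motion=[
    {"dx":1.4,"dy":-2,"dz":0,"wx":0,"wy":0,"wz":-0.06,"hand":0.3},
    {"dx":1.4,"dy":-2,"dz":0,"wx":0,"wy":0,"wz":-0.06,"hand":0.3},
    {"dx":1.3,"dy":-2,"dz":0,"wx":0,"wy":0,"wz":-0.06,"hand":0.3},
    {"dx":1,"dy":-1.4,"dz":0,"wx":0,"wy":0,"wz":-0.06,"hand":0.3},
    {"dx":0,"dy":0,"dz":0,"wx":0,"wy":0,"wz":0,"hand":0.3},
    {"dx":0,"dy":0,"dz":0,"wx":0,"wy":0,"wz":0,"hand":0.3},
    {"dx":0,"dy":0,"dz":0,"wx":0,"wy":0,"wz":0,"hand":0.3},
  ],
)

```text
t: 15.03
tcp_pos: [0.5745, 0.06, 0.1098]
ee_rot: [-0.328, 1.57, 2.249]
contact_force: [0.6, 0.5, -0.3]
width: 0.105
```

```bash
python3 w.py case medium i1 .638 .0185 -.58
```

```text
case medium 0.98 [257.  96.] 4963 [638.  16.] -0.564 iou 0.927
t 15.13 tcp mm [574.4  60.3 109.7] q6 2.15 w 0.106 F [ 0.1  0.1 -0.2]
shift cm [ 6.36 -4.43 -9.67] turn [-0.    -0.    -0.001]
```

View pics/i1.png

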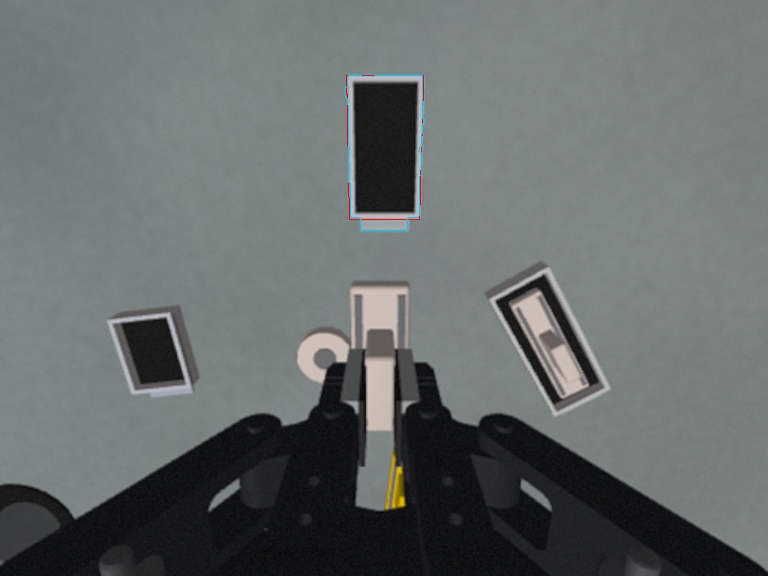

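Picture i1 shows the medium case at (385,147) with its tongue at (385,225). The pose is (638, 16) mm, yaw -0.564. Moving over it.

Call:
arm_command(
  motion=[
    {"dx":1.5,"dy":-1,"dz":0,"wx":0,"wy":0,"wz":0,"hand":0.3},
    {"dx":2,"dy":-1.5,"dz":0,"wx":0,"wy":0,"wz":0,"hand":0.3},
    {"dx":1.9,"dy":-1.3,"dz":0,"wx":0,"wy":0,"wz":0,"hand":0.3},
    {"dx":1,"dy":-0.7,"dz":-1,"wx":0,"wy":0,"wz":0,"hand":0.3},
    {"dx":0,"dy":0,"dz":-2,"wx":0,"wy":0,"wz":0,"hand":0.3},
    {"dx":0,"dy":0,"dz":-2.5,"wx":0,"wy":0,"wz":0,"hand":0.3},
    {"dx":0,"dy":0,"dz":-2,"wx":0,"wy":0,"wz":0,"hand":0.3},
    {"dx":0,"dy":0,"dz":-1,"wx":0,"wy":0,"wz":0,"hand":0.3},
    {"dx":0,"dy":0,"dz":0,"wx":0,"wy":0,"wz":0,"hand":0.3},
    {"dx":0,"dy":0,"dz":0,"wx":0,"wy":0,"wz":0,"hand":0.3},
  ],
)

```text
t: 15.97
tcp_pos: [0.6387, 0.0151, 0.0246]
ee_rot: [0.436, 1.57, 3.013]
contact_force: [0.0, -0.6, -0.4]
width: 0.106
```

```bash
python3 snap.py i2;python3 go.py .6385 .0157 -.012 -.564
```

```text
15.9667 [0.6387 0.0151 0.0246] [ 0.  -0.6 -0.4] 0.106
t 16.07 tcp mm [640.3  14.8  26.6] q6 2.07 w 0.103 F [-0.7 -0.6  0.4]
shift cm [-0.18  0.09 -3.86] turn [0.    0.003 0.001]
```

View pics/i2_w.png

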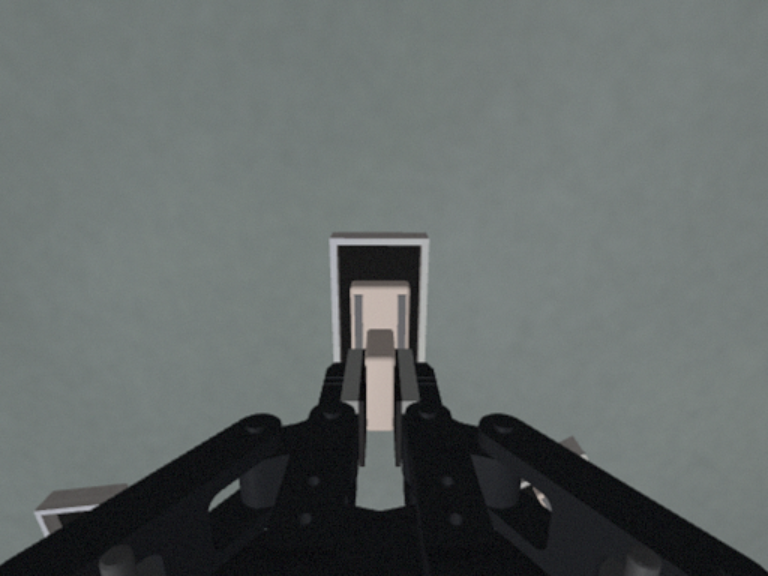

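View pics/i2_s.png

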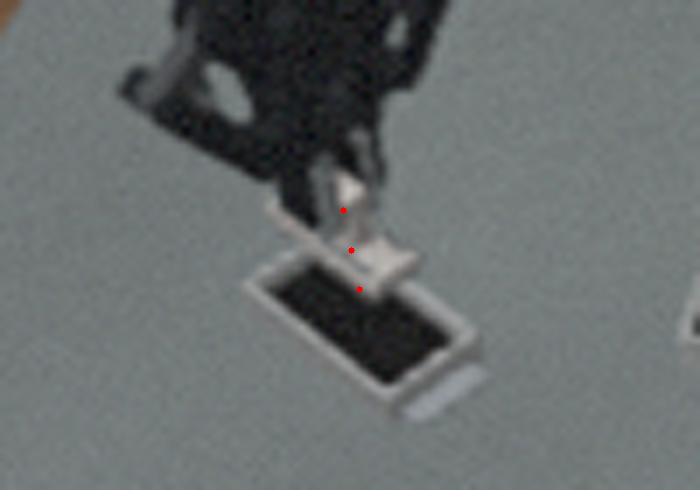

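The holder is aligned between the walls in i2. Lowering it.

Call:
arm_command(
  motion=[
    {"dx":-0.1,"dy":0.05,"dz":-1.2,"wx":0,"wy":0,"wz":0,"hand":0.3},
    {"dx":0,"dy":0,"dz":-1,"wx":0,"wy":0,"wz":0,"hand":0.3},
    {"dx":0,"dy":0,"dz":-0.7,"wx":0,"wy":0,"wz":0,"hand":0.3},
    {"dx":0,"dy":0,"dz":-0.4,"wx":0,"wy":0,"wz":0,"hand":0.3},
    {"dx":0,"dy":0,"dz":-0.2,"wx":0,"wy":0,"wz":0,"hand":0.3},
    {"dx":0,"dy":0,"dz":-0.2,"wx":0,"wy":0,"wz":0,"hand":0.3},
    {"dx":0,"dy":0,"dz":0,"wx":0,"wy":0,"wz":0,"hand":0.3},
    {"dx":0,"dy":0,"dz":0,"wx":0,"wy":0,"wz":0,"hand":0.3},
  ],
)

```text
t: 16.73
tcp_pos: [0.6382, 0.0149, -0.0122]
ee_rot: [-2.663, 1.57, -0.087]
contact_force: [-0.3, -0.3, -1.4]
width: 0.105
```

Call:
arm_command(
  motion=[
    {"dx":0,"dy":0,"dz":-0.1,"wx":0,"wy":0,"wz":0,"hand":0.3},
    {"dx":0,"dy":0,"dz":0,"wx":0,"wy":0,"wz":0,"hand":0.3},
    {"dx":0,"dy":0,"dz":0,"wx":0,"wy":0,"wz":0,"hand":0.3},
  ],
)

```text
t: 16.98
tcp_pos: [0.6382, 0.015, -0.0131]
ee_rot: [-2.619, 1.57, -0.042]
contact_force: [0.2, 0.3, 0.2]
width: 0.108
```

Grasp was at -20.4 mm, so contact is due near -14.4 mm.

Call:
arm_command(
  motion=[
    {"dx":0,"dy":0,"dz":-0.1,"wx":0,"wy":0,"wz":0,"hand":0.3},
    {"dx":0,"dy":0,"dz":0,"wx":0,"wy":0,"wz":0,"hand":0.3},
    {"dx":0,"dy":0,"dz":0,"wx":0,"wy":0,"wz":0,"hand":0.3},
  ],
)

```text
t: 17.23
tcp_pos: [0.6381, 0.015, -0.0143]
ee_rot: [-2.643, 1.571, -0.067]
contact_force: [-0.1, -0.0, 0.1]
width: 0.105
```

```bash
python3 snap.py i3
```

```text
17.2333 [ 0.6381  0.015  -0.0143] [-0.1 -0.   0.1] 0.105
```

View pics/i3_s.png

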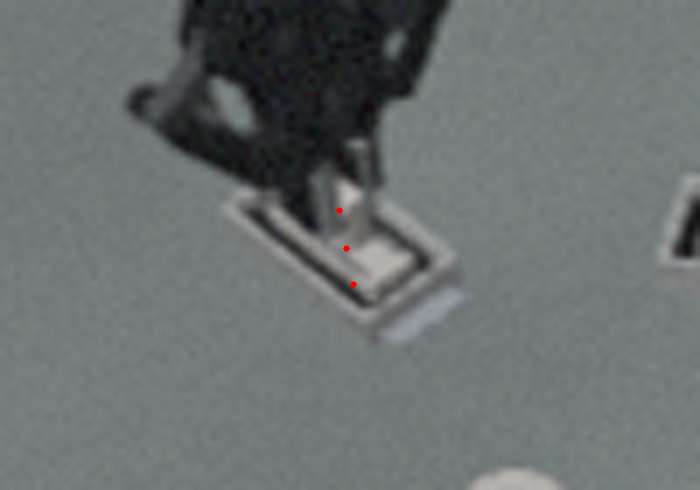

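It's inside the walls but not touching yet. One more step.

Call:
arm_command(
  motion=[
    {"dx":0,"dy":0,"dz":-0.1,"wx":0,"wy":0,"wz":0,"hand":0.3},
    {"dx":0,"dy":0,"dz":0,"wx":0,"wy":0,"wz":0,"hand":0.3},
    {"dx":0,"dy":0,"dz":0,"wx":0,"wy":0,"wz":0,"hand":0.3},
  ],
)

```text
t: 17.58
tcp_pos: [0.6381, 0.015, -0.0144]
ee_rot: [0.625, 1.571, -3.082]
contact_force: [-3.2, 0.0, 5.6]
width: 0.103
```

Contact at 5.6 N. Release and lift.

Call:
arm_command(
  motion=[
    {"dx":0,"dy":0,"dz":0,"wx":0,"wy":0,"wz":0,"hand":1.1},
    {"dx":0,"dy":0,"dz":0,"wx":0,"wy":0,"wz":0,"hand":1.4},
    {"dx":0,"dy":0,"dz":0,"wx":0,"wy":0,"wz":0,"hand":2},
    {"dx":0,"dy":0,"dz":0,"wx":0,"wy":0,"wz":0,"hand":3},
    {"dx":0,"dy":0,"dz":0,"wx":0,"wy":0,"wz":0,"hand":3},
    {"dx":0,"dy":0,"dz":1,"wx":0,"wy":0,"wz":0,"hand":3},
    {"dx":0,"dy":0,"dz":2,"wx":0,"wy":0,"wz":0,"hand":3},
    {"dx":0,"dy":0,"dz":3,"wx":0,"wy":0,"wz":0,"hand":3.5},
    {"dx":0,"dy":0,"dz":3,"wx":0,"wy":0,"wz":0,"hand":3.5},
    {"dx":0,"dy":0,"dz":2,"wx":0,"wy":0,"wz":0,"hand":3.5},
  ],
)

```text
t: 18.42
tcp_pos: [0.6394, 0.0149, 0.0987]
ee_rot: [-2.629, 1.567, -0.053]
contact_force: [0.6, 0.4, 1.4]
width: 0.411
```

```bash
python3 snap.py i4; python3 go.py .466 -.241 .10 .035
```

```text
18.4167 [0.6394 0.0149 0.0987] [0.6 0.4 1.4] 0.411
t 18.52 tcp mm [641.8  14.8 101.1] q6 2.08 w 0.41 F [ 0.2 -0.8  0.8]
shift cm [-17.58 -25.58  -0.11] turn [-0.002  0.01   0.6  ]
```

View pics/i4_w.png

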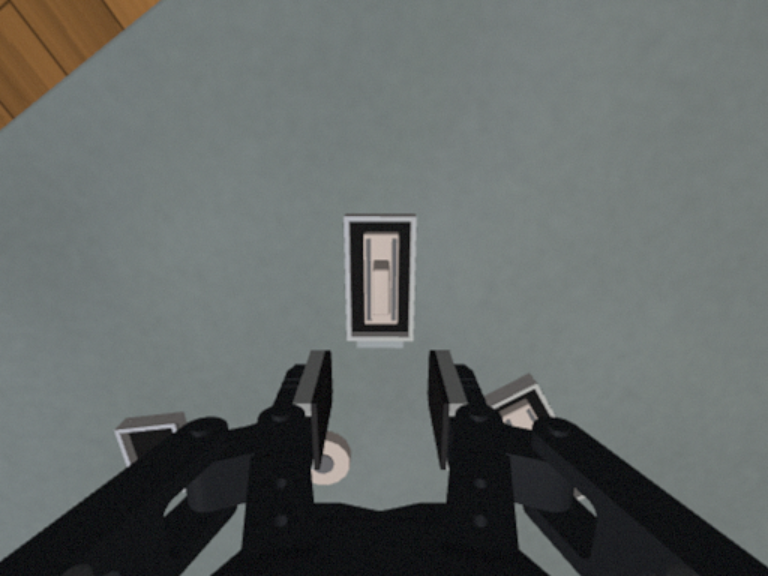

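Picture i4 shows the medium holder flat, central and lengthwise at (380,278). Now the short holder.

Call:
arm_command(
  motion=[
    {"dx":-0.9,"dy":-1.3,"dz":0,"wx":0,"wy":0,"wz":0.06,"hand":3.5},
    {"dx":-1.8,"dy":-2.6,"dz":0,"wx":0,"wy":0,"wz":0.06,"hand":3.5},
    {"dx":-1.8,"dy":-2.6,"dz":0,"wx":0,"wy":0,"wz":0.06,"hand":3.5},
    {"dx":-1.8,"dy":-2.6,"dz":0,"wx":0,"wy":0,"wz":0.06,"hand":3.5},
    {"dx":-1.8,"dy":-2.6,"dz":0,"wx":0,"wy":0,"wz":0.06,"hand":3.5},
    {"dx":-1.8,"dy":-2.6,"dz":0,"wx":0,"wy":0,"wz":0.06,"hand":3.5},
    {"dx":-1.8,"dy":-2.6,"dz":0,"wx":0,"wy":0,"wz":0.06,"hand":3.5},
    {"dx":-1.8,"dy":-2.6,"dz":0,"wx":0,"wy":0,"wz":0.06,"hand":3.5},
    {"dx":-1.8,"dy":-2.6,"dz":0,"wx":0,"wy":0,"wz":0.06,"hand":3.5},
    {"dx":-1.8,"dy":-2.6,"dz":0,"wx":0,"wy":0,"wz":0.06,"hand":3.5},
  ],
)

```text
t: 19.35
tcp_pos: [0.4653, -0.2326, 0.0936]
ee_rot: [-0.602, 1.569, 2.577]
contact_force: [1.2, -0.9, -0.4]
width: 0.412
```

Call:
arm_command(
  motion=[
    {"dx":-0.4,"dy":-0.9,"dz":0,"wx":0,"wy":0,"wz":0,"hand":3.5},
    {"dx":0,"dy":0,"dz":0,"wx":0,"wy":0,"wz":0,"hand":3.5},
    {"dx":0,"dy":0,"dz":0,"wx":0,"wy":0,"wz":0,"hand":3.5},
    {"dx":0,"dy":0,"dz":0,"wx":0,"wy":0,"wz":0,"hand":3.5},
  ],
)

```text
t: 19.68
tcp_pos: [0.4633, -0.2401, 0.0942]
ee_rot: [-1.273, 1.57, 1.903]
contact_force: [-0.4, 0.1, -0.0]
width: 0.412
```

```bash
python3 w.py holder short j1 .466 -.241 .035
```

```text
holder short 0.77 [253. 180.] 831 [ 467.7 -243.4] 0.054 iou 0.841
t 19.78 tcp mm [ 463.6 -239.9   94.4] q6 0.95 w 0.41 F [-0.2  0.1  0.6]
shift cm [ 0.42 -0.35 -8.14] turn [-0.    -0.     0.017]
```

View pics/j1.png

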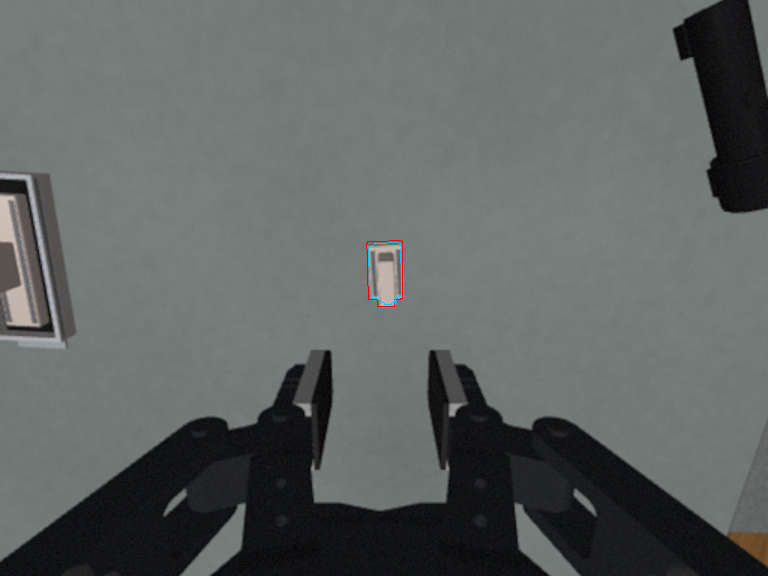

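Picture j1 shows the short holder at (386,272). Its yaw is less certain for such a small part, so I'll go partway down and measure again.

Call:
arm_command(
  motion=[
    {"dx":0.2,"dy":-0.2,"dz":-1.5,"wx":0,"wy":0,"wz":0.017,"hand":3.5},
    {"dx":0.2,"dy":-0.1,"dz":-2,"wx":0,"wy":0,"wz":0,"hand":3.5},
    {"dx":0,"dy":0,"dz":-1.5,"wx":0,"wy":0,"wz":0,"hand":3.5},
    {"dx":0,"dy":0,"dz":0,"wx":0,"wy":0,"wz":0,"hand":3.5},
    {"dx":0,"dy":0,"dz":0,"wx":0,"wy":0,"wz":0,"hand":3.5},
  ],
)

```text
t: 20.2
tcp_pos: [0.4667, -0.2428, 0.0438]
ee_rot: [-0.684, 1.568, 2.51]
contact_force: [-0.5, -0.5, -0.4]
width: 0.408
```

```bash
python3 w.py holder short j2 .4677 -.243 .05
```

```text
holder short 0.62 [253. 204.] 1362 [ 467.3 -243.8] 0.102 iou 0.915
t 20.3 tcp mm [ 467.9 -244.    45.7] q6 0.94 w 0.41 F [ 0.6 -0.5  0.3]
shift cm [-0.06  0.01 -3.27] turn [0.001 0.001 0.049]
```

View pics/j2.png

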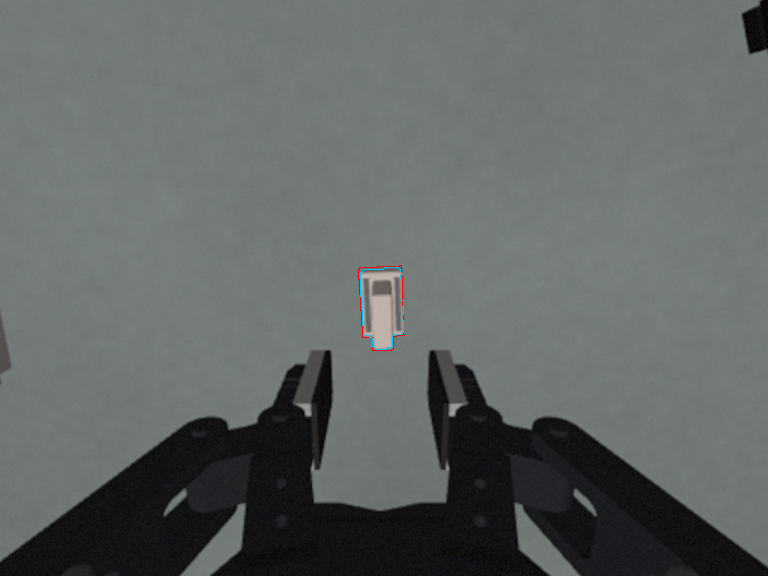

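Call:
arm_command(
  motion=[
    {"dx":0,"dy":0,"dz":-1.5,"wx":0,"wy":0,"wz":0.04,"hand":3.5},
    {"dx":0,"dy":0,"dz":-2,"wx":0,"wy":0,"wz":0,"hand":3.5},
    {"dx":0,"dy":0,"dz":-1.2,"wx":0,"wy":0,"wz":0,"hand":3.5},
    {"dx":0,"dy":0,"dz":-0.8,"wx":0,"wy":0,"wz":0,"hand":3.5},
    {"dx":0,"dy":0,"dz":-0.4,"wx":0,"wy":0,"wz":0,"hand":3.5},
    {"dx":0,"dy":0,"dz":0,"wx":0,"wy":0,"wz":0,"hand":3.5},
    {"dx":0,"dy":0,"dz":0,"wx":0,"wy":0,"wz":0,"hand":3.5},
  ],
)

```text
t: 20.88
tcp_pos: [0.4674, -0.2443, -0.0138]
ee_rot: [2.493, 1.57, -0.557]
contact_force: [0.6, 0.7, -0.5]
width: 0.409
```

```bash
python3 snap.py j3; python3 go.py .4674 -.2437 -.02 .09
```

```text
20.8833 [ 0.4674 -0.2443 -0.0138] [ 0.6  0.7 -0.5] 0.409
t 20.98 tcp mm [ 467.8 -244.5  -13.4] q6 0.9 w 0.408 F [0.4 0.1 0.6]
shift cm [-0.04  0.08 -0.66] turn [ 0.001  0.002 -0.002]
```

View pics/j3_w.png

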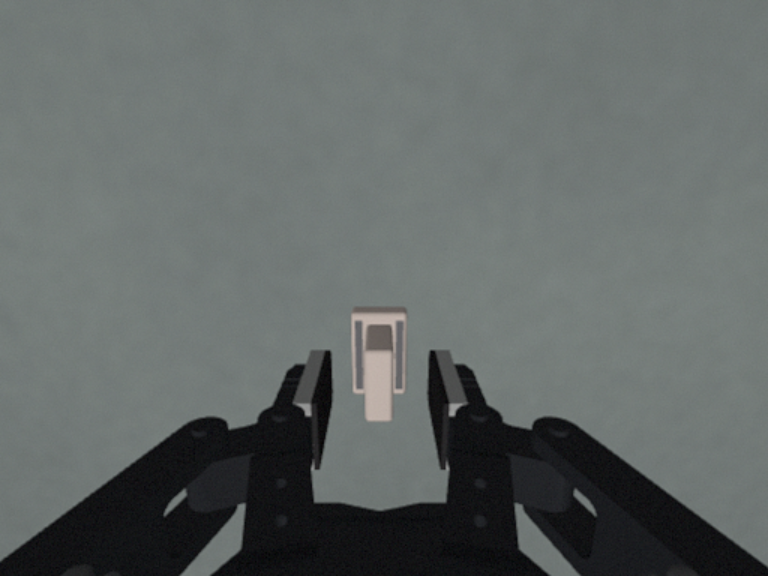

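Picture j3 shows the rib straight and central at (379,375). Closing.

Call:
arm_command(
  motion=[
    {"dx":0,"dy":0,"dz":-0.3,"wx":0,"wy":0,"wz":0,"hand":3.5},
    {"dx":0,"dy":0,"dz":-0.3,"wx":0,"wy":0,"wz":0,"hand":3.5},
    {"dx":0,"dy":0,"dz":0,"wx":0,"wy":0,"wz":0,"hand":2.5},
    {"dx":0,"dy":0,"dz":0,"wx":0,"wy":0,"wz":0,"hand":1.6},
    {"dx":0,"dy":0,"dz":0,"wx":0,"wy":0,"wz":0,"hand":1.2},
    {"dx":0,"dy":0,"dz":0,"wx":0,"wy":0,"wz":0,"hand":0.3},
    {"dx":0,"dy":0,"dz":0,"wx":0,"wy":0,"wz":0,"hand":0.3},
    {"dx":0,"dy":0,"dz":0,"wx":0,"wy":0,"wz":0,"hand":0.3},
    {"dx":0,"dy":0,"dz":0,"wx":0,"wy":0,"wz":0,"hand":0.3},
  ],
  grip_force=25,
)

```text
t: 21.73
tcp_pos: [0.4671, -0.2441, -0.0203]
ee_rot: [2.509, 1.571, -0.541]
contact_force: [0.6, -0.1, 1.0]
width: 0.107
```

Run:
```python
from go import *
for a,c in((-.46,(.611,.227)),):
    d=np.array([np.cos(a),np.sin(a)]);v=np.array(c)-.075*d
    need(v[0],v[1],.11,a)
```

```text
t 21.73 tcp mm [ 467.1 -244.1  -20.3] q6 0.9 w 0.107 F [ 0.6 -0.1  1. ]
shift cm [ 7.67 50.44 13.03] turn [ 0.     0.    -0.552]
```

Call:
arm_command(
  motion=[
    {"dx":0,"dy":0,"dz":1,"wx":0,"wy":0,"wz":0,"hand":0.3},
    {"dx":0,"dy":0,"dz":2,"wx":0,"wy":0,"wz":0,"hand":0.3},
    {"dx":0,"dy":0,"dz":3,"wx":0,"wy":0,"wz":0,"hand":0.3},
    {"dx":0,"dy":0,"dz":3,"wx":0,"wy":0,"wz":0,"hand":0.3},
    {"dx":0,"dy":0,"dz":3,"wx":0,"wy":0,"wz":0,"hand":0.3},
    {"dx":0.2,"dy":1.4,"dz":1,"wx":0,"wy":0,"wz":-0.02,"hand":0.3},
    {"dx":0.4,"dy":2.5,"dz":0,"wx":0,"wy":0,"wz":-0.03,"hand":0.3},
    {"dx":0.4,"dy":2.5,"dz":0,"wx":0,"wy":0,"wz":-0.03,"hand":0.3},
    {"dx":0.4,"dy":2.5,"dz":0,"wx":0,"wy":0,"wz":-0.03,"hand":0.3},
    {"dx":0.4,"dy":2.5,"dz":0,"wx":0,"wy":0,"wz":-0.03,"hand":0.3},
  ],
  grip_force=40,
)

```text
t: 22.57
tcp_pos: [0.485, -0.1291, 0.1105]
ee_rot: [2.814, 1.57, -0.378]
contact_force: [1.4, -0.3, 0.0]
width: 0.101
```

Call:
arm_command(
  motion=[
    {"dx":0.4,"dy":2.5,"dz":0,"wx":0,"wy":0,"wz":-0.03,"hand":0.3},
    {"dx":0.4,"dy":2.5,"dz":0,"wx":0,"wy":0,"wz":-0.03,"hand":0.3},
    {"dx":0.4,"dy":2.5,"dz":0,"wx":0,"wy":0,"wz":-0.03,"hand":0.3},
    {"dx":0.4,"dy":2.5,"dz":0,"wx":0,"wy":0,"wz":-0.03,"hand":0.3},
    {"dx":0.4,"dy":2.5,"dz":0,"wx":0,"wy":0,"wz":-0.03,"hand":0.3},
    {"dx":0.4,"dy":2.5,"dz":0,"wx":0,"wy":0,"wz":-0.03,"hand":0.3},
    {"dx":0.4,"dy":2.5,"dz":0,"wx":0,"wy":0,"wz":-0.03,"hand":0.3},
    {"dx":0.4,"dy":2.5,"dz":0,"wx":0,"wy":0,"wz":-0.03,"hand":0.3},
    {"dx":0.4,"dy":2.5,"dz":0,"wx":0,"wy":0,"wz":-0.03,"hand":0.3},
    {"dx":0.4,"dy":2.5,"dz":0,"wx":0,"wy":0,"wz":-0.03,"hand":0.3},
  ],
)

```text
t: 23.4
tcp_pos: [0.525, 0.1213, 0.1104]
ee_rot: [-2.78, 1.57, 0.012]
contact_force: [0.3, -0.2, 0.6]
width: 0.103
```

Call:
arm_command(
  motion=[
    {"dx":0.4,"dy":2.5,"dz":0,"wx":0,"wy":0,"wz":-0.03,"hand":0.3},
    {"dx":0.4,"dy":2.5,"dz":0,"wx":0,"wy":0,"wz":-0.03,"hand":0.3},
    {"dx":0.4,"dy":2.5,"dz":0,"wx":0,"wy":0,"wz":-0.03,"hand":0.3},
    {"dx":0.4,"dy":2.5,"dz":0,"wx":0,"wy":0,"wz":-0.02,"hand":0.3},
    {"dx":0.3,"dy":2.5,"dz":0,"wx":0,"wy":0,"wz":0,"hand":0.3},
    {"dx":0,"dy":1.3,"dz":0,"wx":0,"wy":0,"wz":0,"hand":0.3},
    {"dx":0,"dy":0,"dz":0,"wx":0,"wy":0,"wz":0,"hand":0.3},
    {"dx":0,"dy":0,"dz":0,"wx":0,"wy":0,"wz":0,"hand":0.3},
  ],
)

```text
t: 24.07
tcp_pos: [0.5437, 0.258, 0.1098]
ee_rot: [1.752, 1.57, -1.846]
contact_force: [0.9, 0.4, -1.0]
width: 0.101
```

```bash
python3 w.py case short k1 .611 .227 -.46
```

```text
case short 0.69 [250. 104.] 3529 [610.3 226.6] -0.448 iou 0.903
skip [0.606 0.04  0.01 ] 0.65
skip [0.511 0.012 0.01 ] 0.26
t 24.17 tcp mm [543.8 257.  109.6] q6 2.38 w 0.109 F [ 0.   0.1 -0.5]
shift cm [ 6.66 -3.04 -9.66] turn [ 0.001 -0.     0.011]
```

View pics/k1.png

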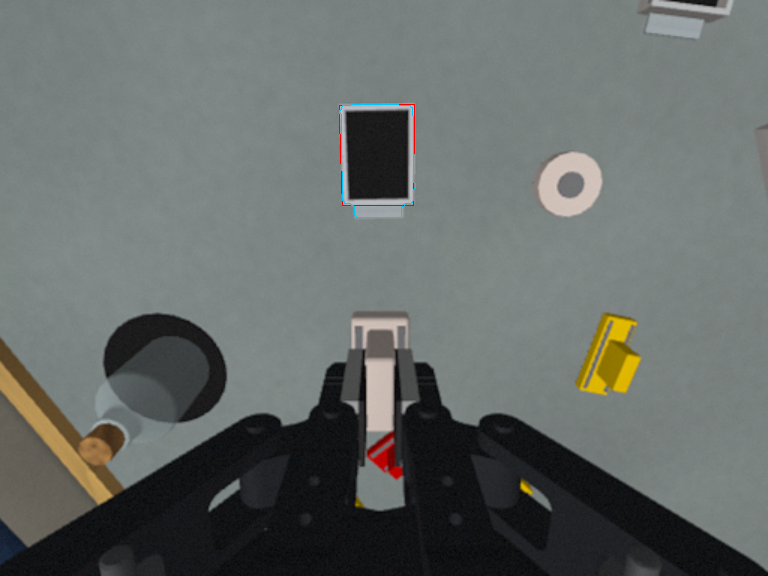

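Picture k1 shows the short case at (378,155), pose (610.3, 226.6) mm, yaw -0.448. The bottle is well off to the left. Moving over it.

Call:
arm_command(
  motion=[
    {"dx":1.6,"dy":-0.7,"dz":0,"wx":0,"wy":0,"wz":0.01,"hand":0.3},
    {"dx":2,"dy":-1,"dz":0,"wx":0,"wy":0,"wz":0,"hand":0.3},
    {"dx":2,"dy":-0.9,"dz":0,"wx":0,"wy":0,"wz":0,"hand":0.3},
    {"dx":1.1,"dy":-0.5,"dz":-1,"wx":0,"wy":0,"wz":0,"hand":0.3},
    {"dx":0,"dy":0,"dz":-2,"wx":0,"wy":0,"wz":0,"hand":0.3},
    {"dx":0,"dy":0,"dz":-2.5,"wx":0,"wy":0,"wz":0,"hand":0.3},
    {"dx":0,"dy":0,"dz":-2,"wx":0,"wy":0,"wz":0,"hand":0.3},
    {"dx":0,"dy":0,"dz":-1,"wx":0,"wy":0,"wz":0,"hand":0.3},
    {"dx":0,"dy":0,"dz":0,"wx":0,"wy":0,"wz":0,"hand":0.3},
    {"dx":0,"dy":0,"dz":0,"wx":0,"wy":0,"wz":0,"hand":0.3},
  ],
)

```text
t: 25.0
tcp_pos: [0.6108, 0.2262, 0.0246]
ee_rot: [0.814, 1.57, -2.776]
contact_force: [0.3, 0.7, 0.1]
width: 0.102
```

```bash
python3 snap.py k2;python3 go.py .6106 .2264 -.012 -.448
```

```text
25.0 [0.6108 0.2262 0.0246] [0.3 0.7 0.1] 0.102
t 25.1 tcp mm [612.3 227.   26.6] q6 2.29 w 0.107 F [ 0.1  0.2 -0.2]
shift cm [-0.17 -0.06 -3.86] turn [-0.001  0.003  0.001]
```

View pics/k2_w.png

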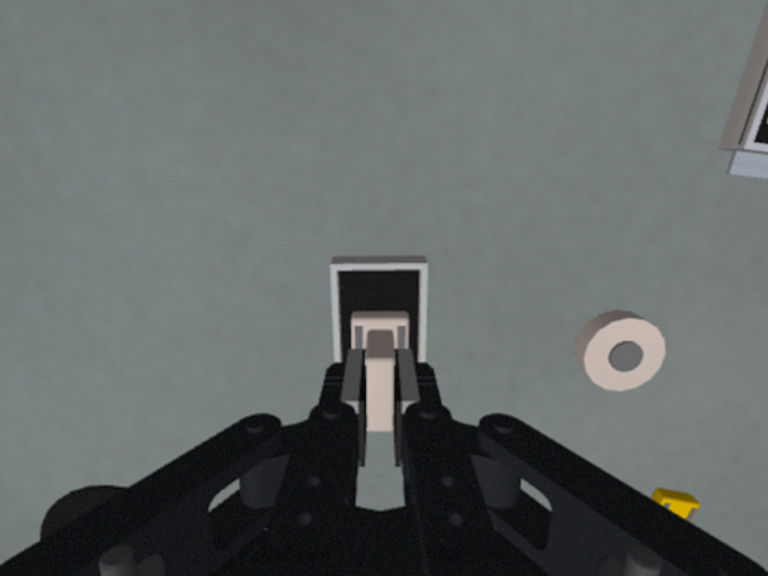

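View pics/k2_s.png

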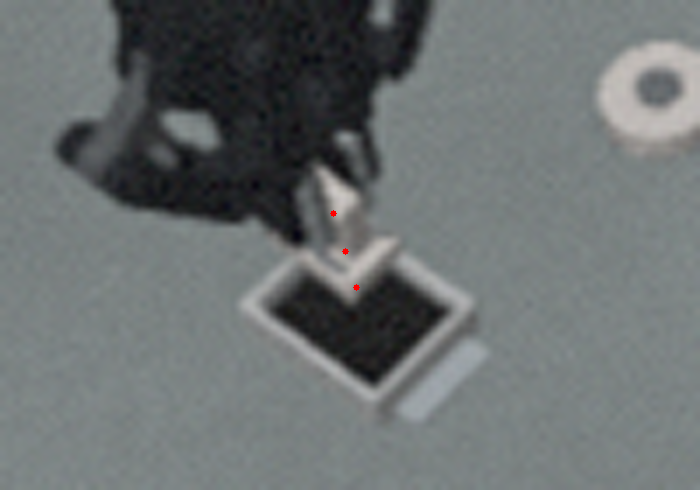

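Aligned, with the holder at columns 350–410 inside walls at 332–427. Lowering.

Call:
arm_command(
  motion=[
    {"dx":0,"dy":0,"dz":-1.2,"wx":0,"wy":0,"wz":0,"hand":0.3},
    {"dx":0,"dy":0,"dz":-1,"wx":0,"wy":0,"wz":0,"hand":0.3},
    {"dx":0,"dy":0,"dz":-0.7,"wx":0,"wy":0,"wz":0,"hand":0.3},
    {"dx":0,"dy":0,"dz":-0.4,"wx":0,"wy":0,"wz":0,"hand":0.3},
    {"dx":0,"dy":0,"dz":-0.2,"wx":0,"wy":0,"wz":0,"hand":0.3},
    {"dx":0,"dy":0,"dz":-0.2,"wx":0,"wy":0,"wz":0,"hand":0.3},
    {"dx":0,"dy":0,"dz":-0.1,"wx":0,"wy":0,"wz":0,"hand":0.3},
    {"dx":0,"dy":0,"dz":0,"wx":0,"wy":0,"wz":0,"hand":0.3},
    {"dx":0,"dy":0,"dz":0,"wx":0,"wy":0,"wz":0,"hand":0.3},
  ],
)

```text
t: 25.85
tcp_pos: [0.6113, 0.2271, -0.0131]
ee_rot: [-2.449, 1.57, 0.245]
contact_force: [0.1, -0.6, 0.6]
width: 0.104
```

Call:
arm_command(
  motion=[
    {"dx":0,"dy":0,"dz":-0.1,"wx":0,"wy":0,"wz":0,"hand":0.3},
    {"dx":0,"dy":0,"dz":0,"wx":0,"wy":0,"wz":0,"hand":0.3},
    {"dx":0,"dy":0,"dz":0,"wx":0,"wy":0,"wz":0,"hand":0.3},
  ],
)

```text
t: 26.1
tcp_pos: [0.6111, 0.227, -0.0142]
ee_rot: [-2.404, 1.571, 0.289]
contact_force: [-0.4, -0.2, -0.5]
width: 0.106
```

Call:
arm_command(
  motion=[
    {"dx":0,"dy":0,"dz":-0.1,"wx":0,"wy":0,"wz":0,"hand":0.3},
    {"dx":0,"dy":0,"dz":0,"wx":0,"wy":0,"wz":0,"hand":0.3},
    {"dx":0,"dy":0,"dz":0,"wx":0,"wy":0,"wz":0,"hand":0.3},
  ],
)

```text
t: 26.35
tcp_pos: [0.6112, 0.227, -0.0142]
ee_rot: [3.053, 1.571, -0.537]
contact_force: [-2.0, -1.0, 4.5]
width: 0.107
```

Contact at 4.5 N. Release, lift and check.

Call:
arm_command(
  motion=[
    {"dx":0,"dy":0,"dz":0,"wx":0,"wy":0,"wz":0,"hand":1.1},
    {"dx":0,"dy":0,"dz":0,"wx":0,"wy":0,"wz":0,"hand":1.4},
    {"dx":0,"dy":0,"dz":0,"wx":0,"wy":0,"wz":0,"hand":2},
    {"dx":0,"dy":0,"dz":0,"wx":0,"wy":0,"wz":0,"hand":3},
    {"dx":0,"dy":0,"dz":0,"wx":0,"wy":0,"wz":0,"hand":3},
    {"dx":0,"dy":0,"dz":1,"wx":0,"wy":0,"wz":0,"hand":3},
    {"dx":0,"dy":0,"dz":2,"wx":0,"wy":0,"wz":0,"hand":3},
    {"dx":0,"dy":0,"dz":3,"wx":0,"wy":0,"wz":0,"hand":3},
    {"dx":0,"dy":0,"dz":3,"wx":0,"wy":0,"wz":0,"hand":3},
    {"dx":0,"dy":0,"dz":3,"wx":0,"wy":0,"wz":0,"hand":3},
  ],
)

```text
t: 27.18
tcp_pos: [0.6108, 0.2269, 0.1064]
ee_rot: [0.814, 1.571, -2.776]
contact_force: [1.3, -0.9, 0.9]
width: 0.35
```

Call:
arm_command(
  motion=[
    {"dx":0,"dy":0,"dz":3,"wx":0,"wy":0,"wz":0,"hand":3},
    {"dx":0,"dy":0,"dz":3,"wx":0,"wy":0,"wz":0,"hand":3},
    {"dx":0,"dy":0,"dz":2,"wx":0,"wy":0,"wz":0,"hand":3},
    {"dx":0,"dy":0,"dz":0,"wx":0,"wy":0,"wz":0,"hand":3},
    {"dx":0,"dy":0,"dz":0,"wx":0,"wy":0,"wz":0,"hand":3},
  ],
)

```text
t: 27.6
tcp_pos: [0.612, 0.2273, 0.1872]
ee_rot: [-2.417, 1.567, 0.276]
contact_force: [0.1, -0.0, -0.5]
width: 0.352
```

```bash
python3 snap.py l1; python3 -c "
from h import *
im=capture('side');cv2.imwrite('pics/l_side.png',cv2.resize(im[:,:,::-1],(800,600),interpolation=cv2.INTER_CUBIC))"
```

```text
27.6 [0.612  0.2273 0.1872] [ 0.1 -0.  -0.5] 0.352
```

View pics/l1_w.png

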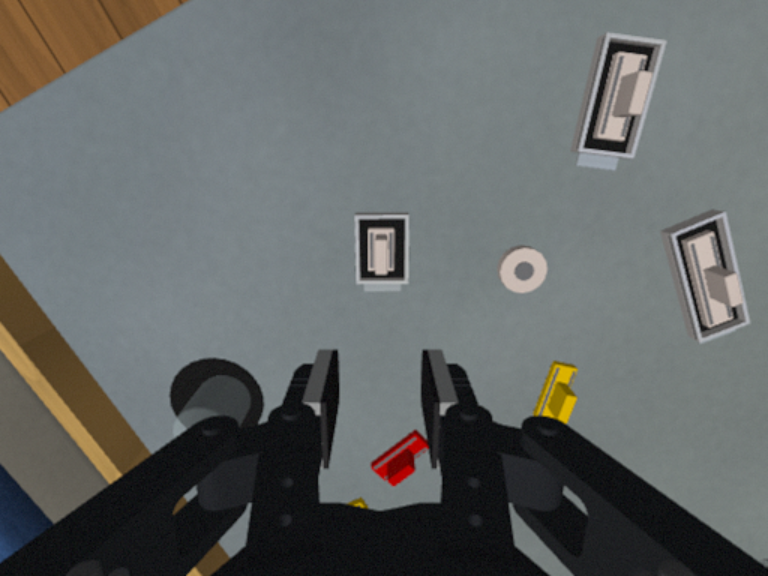

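View pics/l_side.png

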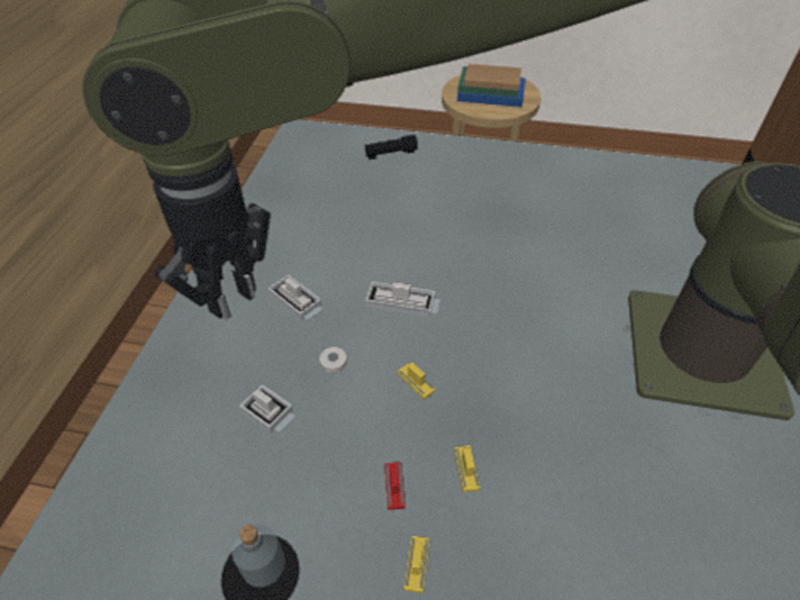

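All three holders sit flat and lengthwise in their own cases: long (402,296), medium (295,293) and short (266,405) in the side view. The bottle, flashlight, dispenser and look-alikes are at the same pixels as at the start. Handing in.

```bash
python3 -c "
from plant import env;print(env.close_job())"
```

```text
the job is handed in; nothing more can be done
None
```

All three white holders are in their own cases, placed in the order long, medium, short, and the job was handed in at about 28 s of robot time. Each was lowered until it just touched the case floor (4–6 N upward), then released and the arm lifted clear.

- **Last checks:** the final wrist and side pictures show each holder upright, flat, central and lengthwise in its case. The bottle, flashlight, dispenser and the red and yellow look-alikes sit at the same side-view pixels as in the first picture. That comparison was made by eye, not measured. The highest force I read was under 7 N.
- **Disagreement with the description:** the fingertips turned out to be about 32 mm short of the stated tool point. My first close on the long holder therefore shut in the air above its rib without touching it. I confirmed the offset from the wrist and side cameras and used the corrected height for all three grasps, at a reported height of about -20 mm.
- **Minor mismatches:** the first two move calls were refused, apparently because their rows left out some keys. The cameras differed by up to about 5 mm on positions, so I used the close wrist-camera measurements for grasping and placing.

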